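# Blow off the crown carriers at the indexed air station

## Robot

A 6-joint arm with a two-finger parallel gripper is mounted at the origin on the work surface. World frame = base frame: x ahead of the robot, y to its left, z up, the work surface at z = 0. Lengths are in mm, angles in rad, forces in N, time in s.
With the tool pointing down it reaches from about 375 to 750 mm from the base axis. Payload 9 kg.
Tool frame: the origin (TCP) lies at the very end of the fingers, on their centre line; the grasp point (between the pads) lies 19 mm behind it; z points along the fingers, y is the line along which they close (so a half turn about z gives the same grasp; the last joint's range is limited). The gripper opens to 85 mm and grips with 20 to 120 N. Pads are 22 mm wide; open, the fingers measure 114 mm over their backs; the gripper's body (76 mm by 85 mm) begins 54 mm behind the grasp point. The pads swing forward as they close: fully open they stand 13 mm farther back than shut.
Start: joints at [1.079, 0.104, 0.097, 1.564, 0, 1.353], TCP at [162.239, 577.681, 231.331] pointing down, gripper open.
Joint ranges: [-2.99, 2.99], [-0.84, 1.86], [-1.1, 1.16], [-1.84, 2.11], [-1.51, 1.56], [-3.14, 3.14]. Speed limits (rad/s): [2.22, 2.22, 2.57, 3.14, 3.14, 3.14].

## Interface

Orientations are given as a rotation vector (axis times angle).
In Python, from cell import ctrl, vision gives the robot as it stands. The module is installed in compiled form; this text tells all that it offers.
- The arm moves only by the tool send_rows, never from a script. Its argument "series" is a list of rows, each a list of 5 numbers: the shift along the tool's x, y, z each as a share of 200 mm, from -1 to 1, then the turn about the tool's z as a share of 90 degrees, from -1 to 1, then the gripper's target within -1 to 1 (shut at 1, half-way at 0, fully open at -1). A call has 1 to 10 rows; each row is the pose to reach, as a shift and turn from the pose commanded when the call began, along the tool's axes at that moment; what a row does not reach only later rows make up. A row lasts 1/10 s, in which the tool goes at most 50 mm and 8.59 degrees, less where a joint would pass 70% of its speed; a pose out of reach is approached as far as the arm can. A call with a number of a shift or a turn outside -1 to 1 is refused whole. A call with a gripper value outside its range is refused whole. The fingers move at their own pace and stop on an object; "grip_force" is the grip in N (left out, the last holds). Time passes only in rows, so rows that repeat a pose let the fingers close. It gives the time, the measured TCP pose, the force, the opening and the grip force at its end, in the units of the state.
- ctrl.get_state(): the state, without advancing time (a new reading comes with each control period).
- vision.read_camera(name): name is "scene" or "top" or "wrist"; returns (picture, depth): 480x640x3 uint8, red, green, blue; 480x640 float32, mm along the optical axis (not along the pixel's ray), 0 where there is no reading.
- vision.get_calibration(name): a dict with "mtx" (3x3 intrinsics, pixels), "R" (3x3) and "t" (3): a world point X has camera coordinates R X + t. Camera axes: x right, y down, z forward; pixel columns grow to the right and rows downward; lengths in mm; the calibration is good to about 2 mm. A picture is of the moment at which its call begins: read the wrist's pose just before it. get_calibration takes no time and is no camera call; for the wrist camera it gives the pose at the moment of the call.
- ctrl.finish_job(): hands the job in; it is judged then, once.
Trained networks look in the newest picture that a camera, given by its name, has taken for a name from the list of things; names that differ only in an ending like _2 or _b are one class to them, and where a whole thing is asked for, a point or a joint stands for the part that bears it (a point fixed in the world has none). Each returns a list of dicts, best first, with "p" (0 to 1); they miss things now and then, are a little off and sometimes report something else, mostly with a low value. They report only what shows in the picture. A call takes as long as a camera call. They do not tell look-alikes from the thing itself.
- vision.boxes_of(thing, camera): "position" ([column, row] in pixels, amid what is visible of it).
- vision.masks_of(thing, camera): "mask" (480x640 bool, what is visible of it) and "position" ([column, row] in pixels, amid what is visible of it).
- vision.pinpoint(thing, camera): "position" ([column, row] in pixels: a listed point, or the origin of a listed thing).
The state is a dict: "time_s": time; "joints": joint angles; "dq": joint speeds; "effort": joint torques, N m; "tcp_pos": TCP position; "tool_rot": TCP orientation; "ft_force": force on the tool from outside, world axes, zero at the start; "ft_torque": the same for the moment, N m; "gripper_width": opening from 0.0 (shut) to 1.0 (fully open); "grip_force": force on a finger pad.
Only numpy, scipy, OpenCV 4.12 (cv2) and the standard library are available. Lean on these libraries where they do the work, as an engineer would, in place of code of your own. Each camera call takes 0.05 s, during which the arm holds its last target. There are 200 camera calls.

## Task

First click the index lever back to its home notch, stand every crown carrier that is on the bench upright in the blow-off bay of its own colour, and only then set the air valve to half open (green dot). Then click the lever on notch by notch, pausing two seconds with the nozzle over each loaded bay in the order blue, green, yellow, red (empty bays are simply passed); after the last one click the lever back home, and finally shut the air, leaving the carriers seated in their bays and the pot, jar and screwdriver where they were.

Things in the scene. Friction and masses are not known exactly. Their poses are not given: they have to be found in the camera images.
- pivot (a point): Vertical axis of the blow-off station's lever, at the top of its fixed 300 x 325 mm aluminium plate (12 mm above the bench). x axis points away from the operator through the fan of bays, z up. Post and hub of 24 mm radius here, up to 113 mm above the bench. Bays lie on a 165 mm circle about it, 30 degrees apart. Dots under the lever mark its notches: black home, blue, green, yellow, red.
- lever (a joint): Lever with nozzle arm, one rigid piece about the pivot; rad, anticlockwise from above, 0 to 2.094. Spring notches every 0.5236 (30 degrees): 0 home (nozzle clear of bays), 0.5236 nozzle over blue bay, 1.047 green, 1.571 yellow, 2.094 red. Holds in a notch; 3 to 8 N sideways at the knob moves it on. At 0 the knob lies +120 degrees from the pivot's x axis, the nozzle opposite.
- lever_knob (a point): Middle of the graspable part of the lever's black upright round thumb knob, 20 mm diameter, rising to 137 mm above the bench; 75 mm from the pivot axis, 118 mm above the bench. The 12 mm thick lever bar joins it at 95 mm height, so its free part spans 101 to 137 mm. It may be pinched from above or pushed sideways.
- nozzle (a point): Tip of the brass nozzle at the end of the arm, 165 mm from the pivot axis, pointing down, 84 mm above the bench (18 mm above a seated carrier). The arm is 12 mm thick, its top 110 mm above the bench.
- valve (a joint): Air ball valve; radians, anticlockwise from above positive: 0 = shut (white-tipped handle end at the black dot), 0.785 = half open (green dot), 1.571 = fully open (red dot). Stays where it is left (friction about 0.12 N m).
- valve_grip (a point): Centre of the valve's orange T handle, on its vertical axis, 80 mm above the bench; the handle is a bar 70 mm long, 12 mm thick and 32 mm high (62 to 94 mm above the bench). The point's x axis runs along the bar to its white-tipped end, and turns with it. A round dial of 48 mm radius lies under it, top at 54 mm.
- centre_a (a point): Centre (half-way up) of the blue carrier: loose white round base 60 mm diameter and 14 mm high with a ring of small white crowns, and in the middle an upright round blue grip 24 mm diameter, from 14 to 54 mm above the carrier's underside. Total height 54 mm, 0.12 kg; z axis up along the grip. May be absent.
- bay_a (a point): Centre of the floor of the blue bay, 12 mm above the bench: a round flat nest of 36 mm inner radius within a blue rim 6 mm high and 4 mm thick, where the blue carrier stands upright (its centre then 27 mm above this point).
- centre_b (a point): Centre (half-way up) of the green carrier: loose white round base 60 mm diameter and 14 mm high with a ring of small white crowns, and in the middle an upright round green grip 24 mm diameter, from 14 to 54 mm above the carrier's underside. Total height 54 mm, 0.12 kg; z axis up along the grip. May be absent.
- bay_b (a point): Centre of the floor of the green bay, 12 mm above the bench: a round flat nest of 36 mm inner radius within a green rim 6 mm high and 4 mm thick, where the green carrier stands upright (its centre then 27 mm above this point).
- centre_c (a point): Centre (half-way up) of the yellow carrier: loose white round base 60 mm diameter and 14 mm high with a ring of small white crowns, and in the middle an upright round yellow grip 24 mm diameter, from 14 to 54 mm above the carrier's underside. Total height 54 mm, 0.12 kg; z axis up along the grip. May be absent.
- bay_c (a point): Centre of the floor of the yellow bay, 12 mm above the bench: a round flat nest of 36 mm inner radius within a yellow rim 6 mm high and 4 mm thick, where the yellow carrier stands upright (its centre then 27 mm above this point).
- centre_d (a point): Centre (half-way up) of the red carrier: loose white round base 60 mm diameter and 14 mm high with a ring of small white crowns, and in the middle an upright round red grip 24 mm diameter, from 14 to 54 mm above the carrier's underside. Total height 54 mm, 0.12 kg; z axis up along the grip. May be absent.
- bay_d (a point): Centre of the floor of the red bay, 12 mm above the bench: a round flat nest of 36 mm inner radius within a red rim 6 mm high and 4 mm thick, where the red carrier stands upright (its centre then 27 mm above this point).
- pot: Bystander: open aluminium ring pot, 80 mm diameter, 50 mm high; origin at its underside.
- jar: Bystander: glass jar with white cap, 60 mm diameter, 80 mm high; origin at its underside.
- driver: Bystander: screwdriver lying on the bench; origin at its underside, about mid-length.
Mind the look-alikes: they are no part of the job. Leave any orange or purple look-alike of the part that bears centre_c alone.

How it is judged (in metres and radians):
On the way, in this order (a step that is already met when the one before it is completed fails the run):
1. the nozzle lever is in its home notch and every carrier present stands in the bay of its own colour, the air valve not yet opened (horizontal distance between centre_a and bay_a below 0.013 m and z of centre_a in the frame of bay_a below 0.03 m and angle between each of centre_a, centre_b, centre_c, centre_d's own z axis and vertical below 0.08 rad and horizontal distance between centre_b and bay_b below 0.013 m and z of centre_b in the frame of bay_b below 0.03 m and horizontal distance between centre_c and bay_c below 0.013 m and z of centre_c in the frame of bay_c below 0.03 m and horizontal distance between centre_d and bay_d below 0.013 m and z of centre_d in the frame of bay_d below 0.03 m and value of joint lever below 0.12 rad and value of joint valve below 0.5 rad), for 0.3 s.
2. the air valve is at the half-open mark while the lever is still home (value of joint valve between 0.635 and 0.935 rad and value of joint lever below 0.12 rad), for 0.3 s.
3. the nozzle stands over the blue carrier (horizontal distance between nozzle and centre_a below 0.022 m), for 1.5 s.
4. the nozzle stands over the green carrier (horizontal distance between nozzle and centre_b below 0.022 m), for 1.5 s.
5. the nozzle stands over the yellow carrier (horizontal distance between nozzle and centre_c below 0.022 m), for 1.5 s.
6. the nozzle stands over the red carrier (horizontal distance between nozzle and centre_d below 0.022 m), for 1.5 s.
7. the lever is back in the home notch with the air still half open (all of step 2), for 0.3 s.
At the end, for the whole second after the job is handed in: Every carrier present stands upright (within 0.08 rad) on the floor of the bay of its own colour, its axis within 13 mm of the bay's centre; the lever is in the home notch (below 0.12 rad); the air valve is shut (below 0.15 rad) (horizontal distance between centre_a and bay_a below 0.013 m and z of centre_a in the frame of bay_a below 0.03 m and angle between each of centre_a, centre_b, centre_c, centre_d's own z axis and vertical below 0.08 rad and horizontal distance between centre_b and bay_b below 0.013 m and z of centre_b in the frame of bay_b below 0.03 m and horizontal distance between centre_c and bay_c below 0.013 m and z of centre_c in the frame of bay_c below 0.03 m and horizontal distance between centre_d and bay_d below 0.013 m and z of centre_d in the frame of bay_d below 0.03 m and value of joint lever below 0.12 rad and value of joint valve below 0.15 rad); the robot touches nothing.
It fails at once if the pot is moved more than 30 mm (distance of pot from where it was at the start of the episode above 0.03 m).
It fails at once if the jar is moved more than 30 mm (distance of jar from where it was at the start of the episode above 0.03 m).
It fails at once if the screwdriver is moved more than 30 mm (distance of driver from where it was at the start of the episode above 0.03 m).
Of carrier_a, carrier_b, carrier_c, carrier_d only 2 to 4 are there at a start; the rules pass over those that are not, and their reading is None.
At some moment in a run one of carrier_a, carrier_b, carrier_c, carrier_d may be knocked a few centimetres aside while the robot is not near it.
It also fails if it takes over 210 s, if anything falls off the work surface, if the arm or the gripper's body presses on something with over 40 N, if the wrist force passes 120 N, or if a joint passes its speed limit or range.

## Working session

There is one attempt and no reset: what is moved stays moved. The work goes in short steps, Python scripts to look and compute and a tool call to move; the robot and the scene stay as the last step left them, time stands still between calls to the robot, and variables do not carry over. Pictures are saved under pics/ and viewed, at most 14 in all, crops included, and the job is handed in when it is done.

Besides the shell and the picture viewer there is one more tool, called after "Emit:" as name([rows], argument=value, ...), one row to a line, values as JSON. send_rows: Moves the arm, as the interface text tells. Shift numbers are shares of 200 mm and turn numbers shares of 90 degrees, none past 1 either way. Its arguments: {"type":"object","properties":{"series":{"type":"array"},"grip_force":{"type":"number"}},"required":["series"]}

```bash
mkdir -p pics
cat > h.py <<'E'
import numpy as np, cv2
from cell import ctrl, vision
from scipy.spatial.transform import Rotation as Rn
def world(cam,px,z=None,depth=None):
    c=vision.get_calibration(cam);K,R,t=map(np.array,(c["mtx"],c["R"],c["t"]))
    r=np.linalg.inv(K)@np.array([px[0],px[1],1.]); C=-R.T@t; d=R.T@r
    if z is not None: return C+d*(z-C[2])/d[2]
    return C+d*depth
def pix(cam,X):
    c=vision.get_calibration(cam);p=np.array(c["mtx"])@(np.array(c["R"])@np.array(X,float)+np.array(c["t"]));return p[:2]/p[2]
def save(cam,name):
    p,d=vision.read_camera(cam);cv2.imwrite("pics/"+name,p[:,:,::-1]);return p,d
E
python3 - <<'E'
from h import *
s=ctrl.get_state();print({k:np.round(v,3) for k,v in s.items()})
Z=dict(pivot=12,lever_knob=118,nozzle=84,valve_grip=80,centre_a=27,bay_a=12,bay_b=12,bay_c=12,bay_d=12,pot=0,jar=0,driver=0)
for cam in("top","scene"):
    save(cam,cam+"0.png")
    for n,z in Z.items():
        print(cam,n,[(round(r["p"],2),np.round(r["position"]).tolist(),np.round(world(cam,r["position"],z)[:2]).tolist()) for r in vision.pinpoint(n,cam)[:6]])
E
```

```text
{'time_s': np.float64(0.0), 'joints': array([1.079, 0.105, 0.096, 1.564, 0.   , 1.353]), 'dq': array([ 0.001,  0.   , -0.002,  0.002,  0.001,  0.002]), 'effort': array([ 0.0000e+00, -5.5693e+01,  5.0365e+01,  1.7000e-02, -0.0000e+00,
        0.0000e+00]), 'tcp_pos': array([162.063, 577.363, 230.524]), 'tool_rot': array([-4.290e-01, -3.112e+00,  2.000e-03]), 'ft_force': array([ 0.073, -0.091, -0.127]), 'ft_torque': array([ 0.005, -0.009,  0.008]), 'grip_force': np.float64(0.0), 'gripper_width': np.float64(1.0)}
top pivot [(0.66, [274.0, 246.0], [511.0, 119.0])]
top lever_knob [(0.96, [287.0, 270.0], [437.0, 81.0])]
top nozzle [(0.93, [247.0, 177.0], [667.0, 177.0]), (0.64, [284.0, 183.0], [649.0, 88.0]), (0.2, [473.0, 244.0], [492.0, -346.0])]
top valve_grip [(0.7, [394.0, 178.0], [657.0, -172.0]), (0.4, [472.0, 245.0], [491.0, -344.0])]
top centre_a [(0.94, [412.0, 318.0], [328.0, -207.0]), (0.87, [430.0, 235.0], [527.0, -260.0]), (0.8, [423.0, 270.0], [442.0, -240.0]), (0.76, [473.0, 245.0], [501.0, -362.0]), (0.58, [498.0, 284.0], [404.0, -414.0])]
top bay_a [(0.8, [283.0, 180.0], 
[... 1446 characters left out ...]
 [376.0, 268.0], [676.0, 92.0])]
scene bay_b [(0.85, [388.0, 232.0], [614.0, 258.0]), (0.74, [388.0, 252.0], [665.0, 173.0]), (0.72, [352.0, 276.0], [642.0, 21.0]), (0.6, [376.0, 268.0], [676.0, 92.0])]
scene bay_c [(0.85, [388.0, 232.0], [614.0, 258.0]), (0.74, [388.0, 252.0], [665.0, 173.0]), (0.72, [352.0, 276.0], [642.0, 21.0]), (0.6, [376.0, 268.0], [676.0, 92.0])]
scene bay_d [(0.85, [388.0, 232.0], [614.0, 258.0]), (0.74, [388.0, 252.0], [665.0, 173.0]), (0.72, [352.0, 276.0], [642.0, 21.0]), (0.6, [376.0, 268.0], [676.0, 92.0])]
scene pot [(0.59, [217.0, 376.0], [581.0, -465.0])]
scene jar [(0.84, [296.0, 366.0], [714.0, -320.0])]
scene driver [(0.71, [377.0, 188.0], [438.0, 453.0])]
```

View pics/top0.png

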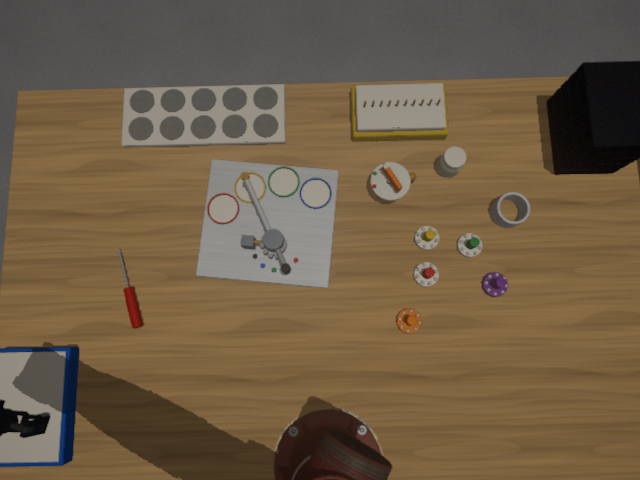

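View pics/scene0.png

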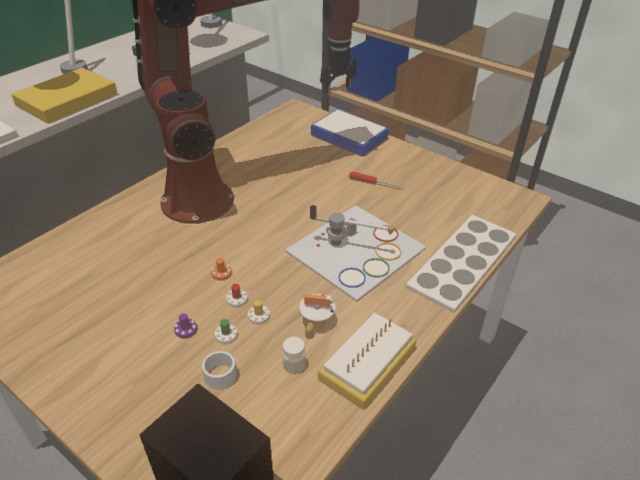

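```bash
cat >> h.py <<'E'
def to(x,y,z,ang=None):
    "shares for tool frame to reach x,y,z with closing-line angle ang (deg, world)"
    s=ctrl.get_state();R=Rn.from_rotvec(s["tool_rot"]).as_matrix()
    d=R.T@(np.array([x,y,z])-s["tcp_pos"])/200
    a=np.degrees(np.arctan2(R[1,1],R[0,1])); t=0
    if ang is not None: t=-((ang-a+90)%180-90)
    print("shares",np.round(d,3),"turn",np.round(t/90,3),"| close ang",round(a,1),"q6",round(s["joints"][5],2))
E
python3 - <<'E'
from h import *
from scipy.optimize import least_squares
B=np.array([[646.5,19.5],[678,93.5],[664.5,176.5],[608.5,257.5]])
f=lambda p:np.r_[[p[0]+165*np.cos(p[2]+np.radians(a)) for a in(-30,0,30,60)],[p[1]+165*np.sin(p[2]+np.radians(a)) for a in(-30,0,30,60)]]-B.T.ravel()
r=least_squares(f,[511,117,-.1]);print(r.x,np.round(r.fun,1))
p=r.x;print("knob",[np.round(p[:2]+75*np.array([np.cos(p[2]+np.radians(a)),np.sin(p[2]+np.radians(a))])) for a in(120,150,180,210,240)])
R=Rn.from_rotvec(ctrl.get_state()["tool_rot"]).as_matrix();print(np.round(R,3))
c=vision.get_calibration("wrist");print("cam in tool",np.round(R.T@(-np.array(c["R"]).T@c["t"]-ctrl.get_state()["tcp_pos"])),np.round(np.array(c["R"])@R,2))
to(440,87,231,114)
E
```

```text
[ 5.12807316e+02  1.16744478e+02 -1.16345954e-01] [-1.3 -1.3 -0.2  2.8 -1.3  4.1  5.6 -8.4]
knob [array([483., 186.]), array([453., 162.]), array([438., 125.]), array([444.,  87.]), array([468.,  57.])]
[[-0.963  0.27   0.   ]
 [ 0.27   0.963  0.   ]
 [ 0.     0.    -1.   ]]
cam in tool [  78.    1. -144.] [[-0.    1.    0.  ]
 [-0.95  0.   -0.3 ]
 [-0.3  -0.    0.95]]
shares [-2.001e+00 -1.986e+00  1.000e-03] turn -0.441 | close ang 74.3 q6 1.35
```

Emit:
send_rows([
  [-1, -1, -0.1, 0, -1],
  [-1, -1, -0.1, 0, -1],
  [-1, -1, -0.1, 0, -1],
  [-1, -1, -0.1, 0, -1],
  [-1, -1, -0.1, 0, -1],
  [-1, -1, -0.1, 0, 0],
  [-1, -1, -0.1, 0, 0],
  [-1, -1, -0.1, 0, 0],
  [-1, -1, -0.1, 0, 0],
])

```text
time_s: 2.2
tcp_pos: [300.4, 331.6, 251.3]
tool_rot: [-0.428, -3.112, -0.0]
ft_force: [-0.5, -0.2, 0.1]
gripper_width: 0.5
grip_force: 0.0
```

Emit:
send_rows([
  [-0.9, -0.9, -0.1, -0.4, 0],
  [-0.9, -0.9, -0.1, -0.4, 0],
  [-0.9, -0.9, -0.1, -0.4, 0],
  [-0.9, -0.9, -0.1, -0.4, 0],
  [-0.9, -0.9, -0.1, -0.4, 0],
  [-0.9, -0.9, -0.1, -0.4, 0],
  [-0.9, -0.9, -0.1, -0.4, 0],
  [-0.9, -0.9, -0.1, -0.4, 0],
  [-0.9, -0.9, -0.1, -0.4, 0],
  [-0.9, -0.9, -0.1, -0.4, 0],
])

```text
time_s: 3.2
tcp_pos: [424.9, 110.5, 271.3]
tool_rot: [0.558, -3.092, -0.0]
ft_force: [0.5, -0.1, -1.2]
gripper_width: 0.502
grip_force: 0.0
```

Run:
```python
from h import *
print(ctrl.get_state()["tcp_pos"],ctrl.get_state()["gripper_width"])
save("wrist","w1.png")
for n,z in dict(pivot=12,lever_knob=118,nozzle=84,bay_a=12).items():
    print(n,[(round(r["p"],2),np.round(r["position"]).tolist(),np.round(world("wrist",r["position"],z)[:2],1).tolist()) for r in vision.pinpoint(n,"wrist")[:6]])
```

```text
[424.86396488 110.49465052 271.27225359] 0.5015674710414086
pivot [(0.78, [297.0, 272.0], [514.2, 114.5])]
lever_knob [(0.56, [281.0, 230.0], [442.5, 82.9])]
nozzle [(0.62, [303.0, 437.0], [661.5, 177.0])]
bay_a [(0.74, [310.0, 393.0], [661.9, 181.9]), (0.69, [373.0, 375.0], [610.1, 245.6]), (0.58, [182.0, 339.0], [643.2, 14.8])]
```

View pics/w1.png

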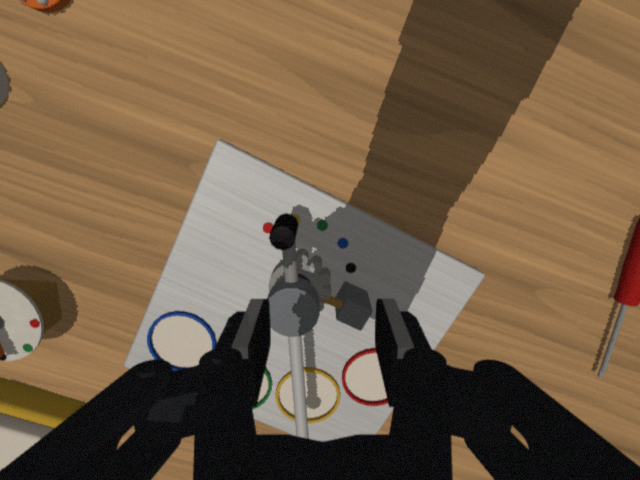

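Run:
```python
from h import *
from scipy.optimize import least_squares
B0=dict(blue=(648,20,105,130),green=(677,97,45,85),yellow=(663,178,18,35),red=(604,253,0,8))
for cam,f in(("top","top0"),("wrist","w1")):
    im=cv2.imread(f"pics/{f}.png");hsv=cv2.cvtColor(im,cv2.COLOR_BGR2HSV)
    W={}
    for n,(x,y,h0,h1) in B0.items():
        h,s,v=cv2.split(hsv);m=(h>=h0)&(h<=h1)&(s>110)&(v>50)
        if n=="red": m|=(h>172)&(s>110)&(v>50)
        P=np.array([world(cam,(c,r),18)[:2] for r,c in np.argwhere(m)])
        d=np.hypot(*(P-[x,y]).T);P=P[(d<52)&(d>24)]
        if len(P)<15: print(cam,n,"few",len(P));continue
        q=least_squares(lambda p:np.hypot(*(P-p).T)-38,[x,y],loss="soft_l1");print(cam,n,len(P),np.round(q.x,1),round(np.abs(q.fun).mean(),1));W[n]=q.x
    ns=list(W);A=np.radians([dict(blue=-30,green=0,yellow=30,red=60)[n] for n in ns]);V=np.array([W[n] for n in ns])
    g=lambda p:np.r_[p[0]+165*np.cos(p[2]+A)-V[:,0],p[1]+165*np.sin(p[2]+A)-V[:,1]]
    r=least_squares(g,[512,116,-.11]);print(np.round(r.x,3),np.round(r.fun,1))
```

```text
top blue 51 [641.9  15.4] 0.5
top green few 0Traceback (most recent call last):
  File "<stdin>", line 10, in <module>
  File "h.py", line 5, in world
    c=vision.get_calibration(cam);K,R,t=map(np.array,(c["mtx"],c["R"],c["t"]))
ValueError: time passes only in moves, steps and waits
```

```bash
cat > fit.py <<'E'
from h import *
from scipy.optimize import least_squares
_c={}
_g=vision.get_calibration
def W2(cam,pts,z):
    c=_g(cam) if cam not in _c else _c[cam];_c[cam]=c
    K,R,t=map(np.array,(c["mtx"],c["R"],c["t"]));C=-R.T@t
    d=(R.T@np.linalg.inv(K)@np.c_[pts,np.ones(len(pts))].T).T
    return (C+d*((z-C[2])/d[:,2])[:,None])[:,:2]
B0=dict(blue=(645,17,105,130),green=(677,95,40,90),yellow=(663,178,18,35),red=(604,253,0,8))
def hue(im,h0,h1,smin=70):
    h,s,v=cv2.split(cv2.cvtColor(im,cv2.COLOR_BGR2HSV));m=(h>=h0)&(h<=h1)&(s>smin)&(v>35)
    return m|((h>172)&(s>smin)&(v>35)) if h0==0 else m
def fitbays(views):
    Ws=[]
    for cam,f in views:
        im=cv2.imread(f"pics/{f}.png")
        for i,(n,(x,y,h0,h1)) in enumerate(B0.items()):
            P=W2(cam,np.argwhere(hue(im,h0,h1))[:,::-1],18)
            d=np.hypot(*(P-[x,y]).T);P=P[(d<50)&(d>26)]
            if len(P)<15: print(cam,n,"few",len(P));continue
            q=least_squares(lambda p:np.hypot(*(P-p).T)-38,[x,y],loss="soft_l1");print(cam,n,len(P),np.round(q.x,1),round(np.abs(q.fun).mean(),1));Ws.append((i*30-30,*q.x))
    V=np.array(Ws);A=np.radians(V[:,0])
    r=least_squares(lambda p:np.r_[p[0]+165*np.cos(p[2]+A)-V[:,1],p[1]+165*np.sin(p[2]+A)-V[:,2]],[512,116,-.11]);print(np.round(r.x,3),np.round(r.fun,1))
E
python3 -c "
from fit import *
fitbays([('top','top0')]);fitbays([('wrist','w1')])
to(441,84,105,114)"
```

```text
top blue 109 [642.1  15.3] 0.8
top green 83 [673.3  94.6] 0.6
top yellow 196 [660.6 178.5] 1.9
top red 167 [608.4 245.2] 1.2
[ 5.09527e+02  1.13321e+02 -1.16000e-01] [-0.1  0.2  0.4 -0.5 -0.5 -0.3  0.3  0.5]
wrist blue 553 [642.7  15.7] 1.3
wrist green 130 [674.5  94.6] 0.9
wrist yellow 705 [661.9 179.2] 1.6
wrist red 493 [608.7 246.4] 1.6
[ 5.10363e+02  1.13892e+02 -1.16000e-01] [ 0.1 -0.2 -0.   0.1 -0.3  0.2  0.1 -0.1]
shares [-0.03  -0.148  0.832] turn -0.04 | close ang 110.4 q6 -0.4
```

Emit:
send_rows([
  [-0.03, -0.148, 0, -0.04, 0],
  [-0.03, -0.148, 0.3, -0.04, 0],
  [-0.03, -0.148, 0.6, -0.04, 0],
  [-0.03, -0.148, 0.82, -0.04, 0],
  [-0.03, -0.148, 0.82, -0.04, 0],
  [-0.03, -0.148, 0.82, -0.04, 1],
  [-0.03, -0.148, 0.82, -0.04, 1],
  [-0.03, -0.148, 0.82, -0.04, 1],
  [-0.03, -0.148, 0.82, -0.04, 1],
  [-0.03, -0.148, 0.82, -0.04, 1],
], grip_force=40)

```text
time_s: 4.45
tcp_pos: [441.7, 83.4, 108.9]
tool_rot: [-0.651, 3.072, -0.001]
ft_force: [-6.6, 1.5, 0.7]
gripper_width: 0.217
grip_force: 41.2
```

```bash
cat >> h.py <<'E'
PV=np.array([510.2,113.7]);YAW=-0.116
def lev(a): # knob xy at lever angle a deg
    t=YAW+np.radians(120+a);return PV+75*np.array([np.cos(t),np.sin(t)])
def arc(a0,a1,n):
    "shares for rows along arc, relative to exact knob pose at a0, tool turning with lever"
    s=ctrl.get_state();R=Rn.from_rotvec(s["tool_rot"]).as_matrix()
    for a in np.linspace(a0,a1,n+1)[1:]:
        d=R.T@np.r_[lev(a)-lev(a0),0]/200;print(round(a),np.round(d[:2],3),round(-(a-a0)/90,3))
E
python3 - <<'E'
from h import *
s=ctrl.get_state();print(s["tcp_pos"],s["gripper_width"],s["ft_force"],s["grip_force"]);to(*lev(90),105,113.35)
arc(90,0,18)
E
```

```text
[441.67797901  83.42732661 108.91618303] 0.21749591512199334 [-6.59195146  1.47440061  0.73050169] 41.17616593837738
shares [0.    0.003 0.02 ] turn 0.006 | close ang 113.9 q6 -0.52
85 [-0.002  0.033] 0.056
80 [-0.006  0.065] 0.111
75 [-0.014  0.097] 0.167
70 [-0.024  0.128] 0.222
65 [-0.037  0.158] 0.278
60 [-0.052  0.187] 0.333
55 [-0.07   0.214] 0.389
50 [-0.09  0.24] 0.444
45 [-0.112  0.264] 0.5
40 [-0.137  0.286] 0.556
35 [-0.163  0.306] 0.611
30 [-0.191  0.323] 0.667
25 [-0.22   0.338] 0.722
20 [-0.25  0.35] 0.778
15 [-0.282  0.359] 0.833
10 [-0.314  0.366] 0.889
5 [-0.346  0.37 ] 0.944
0 [-0.379  0.371] 1.0
```

Emit:
send_rows([
  [-0.002, 0.033, 0, 0.056, 1],
  [-0.006, 0.065, 0, 0.111, 1],
  [-0.014, 0.097, 0, 0.167, 1],
  [-0.024, 0.128, 0, 0.222, 1],
  [-0.037, 0.158, 0, 0.278, 1],
  [-0.052, 0.187, 0, 0.333, 1],
  [-0.07, 0.214, 0, 0.389, 1],
  [-0.09, 0.24, 0, 0.444, 1],
  [-0.112, 0.264, 0, 0.5, 1],
])

```text
time_s: 5.35
tcp_pos: [439.8, 138.4, 108.8]
tool_rot: [-0.584, -3.087, 0.009]
ft_force: [-8.2, -5.5, 3.1]
gripper_width: 0.221
grip_force: 43.0
```

Emit:
send_rows([
  [-0.002, 0.033, 0, 0.056, 1],
  [-0.006, 0.065, 0, 0.111, 1],
  [-0.014, 0.097, 0, 0.167, 1],
  [-0.024, 0.128, 0, 0.222, 1],
  [-0.037, 0.158, 0, 0.278, 1],
  [-0.052, 0.187, 0, 0.333, 1],
  [-0.07, 0.214, 0, 0.389, 1],
  [-0.09, 0.24, 0, 0.444, 1],
  [-0.112, 0.264, 0, 0.5, 1],
  [-0.112, 0.264, 0, 0.5, 1],
])

```text
time_s: 6.35
tcp_pos: [480.7, 183.2, 109.0]
tool_rot: [-1.717, -2.63, -0.003]
ft_force: [-6.2, 4.9, 2.4]
gripper_width: 0.22
grip_force: 42.9
```

Run:
```python
from h import *
s=ctrl.get_state();print(s["tcp_pos"],s["gripper_width"],s["ft_force"],s["ft_torque"]);to(*lev(0),105,113.35-90);to(*lev(0),250)
```

```text
[480.66177821 183.17837433 108.95015055] 0.22001646473840453 [-6.20561508  4.88921116  2.40690312] [ 1.02391049  1.60922544 -0.6778834 ]
shares [-0.003 -0.002  0.02 ] turn 0.004 | close ang 23.7 q6 1.26
shares [-0.001 -0.001 -0.705] turn 0.0 | close ang 23.7 q6 1.26
```

Emit:
send_rows([
  [0, 0, 0, 0, 0],
  [0, 0, 0, 0, 0],
  [0, 0, 0, 0, 0],
  [0, 0, -0.2, 0, 0],
  [0, 0, -0.4, 0, 0],
  [0, 0, -0.7, 0, 0],
  [0, 0, -0.7, 0, 0],
  [0, 0, -0.7, 0, 0],
])

```text
time_s: 7.15
tcp_pos: [481.7, 182.0, 249.9]
tool_rot: [1.711, 2.63, 0.005]
ft_force: [0.6, 0.2, -1.2]
gripper_width: 0.501
grip_force: 0.0
```

Emit:
send_rows([
  [-1, -0.5, 0, 0, 0],
  [-1, -0.5, 0, 0, 0],
  [-1, -0.5, 0, 0, 0],
  [-1, -0.5, 0, 0, 0],
  [-1, -0.5, 0, 0, 0],
  [-1, -0.5, 0, 0, 0],
])

```text
time_s: 7.75
tcp_pos: [469.1, -44.2, 245.1]
tool_rot: [-1.717, -2.628, 0.002]
ft_force: [0.2, 0.4, 0.4]
gripper_width: 0.494
grip_force: 0.0
```

Emit:
send_rows([
  [-0.9, -0.5, 0, -0.73, 0],
  [-0.9, -0.5, 0, -0.73, 0],
  [-0.9, -0.5, 0, -0.73, 0],
  [-0.9, -0.5, 0, -0.73, 0],
  [-0.9, -0.5, 0, -0.73, 0],
  [-0.9, -0.5, 0, -0.73, 0],
  [-0.9, -0.5, 0, -0.73, 0],
  [-0.9, -0.5, 0, -0.73, 0],
  [-0.9, -0.5, 0, -0.73, 0],
  [-0.9, -0.5, 0, -0.73, 0],
])

```text
time_s: 8.75
tcp_pos: [451.4, -245.8, 246.2]
tool_rot: [-0.016, -3.141, -0.002]
ft_force: [0.2, -0.2, 0.0]
gripper_width: 0.502
grip_force: 0.0
```

```bash
cat >> fit.py <<'E'
def grips(cam,f,zg=54):
    im=cv2.imread(f"pics/{f}.png")
    for n,(x,y,h0,h1) in B0.items():
        if n=="yellow":h0,h1=20,35
        m=hue(im,h0,h1,100).astype(np.uint8)
        k,l,st,ce=cv2.connectedComponentsWithStats(m)
        for i in range(1,k):
            if st[i,4]>40:print(cam,n,st[i,4],np.round(ce[i]),np.round(W2(cam,ce[i][None],zg)[0],1))
def carriers(cam):
    for r in vision.pinpoint("centre_a",cam):print("net",round(r["p"],2),np.round(r["position"]),np.round(world(cam,r["position"],27)[:2],1))
E
python3 - <<'E'
from fit import *
print(ctrl.get_state()["tcp_pos"],ctrl.get_state()["gripper_width"])
save("wrist","w2.png");carriers("wrist");grips("wrist","w2",45)
save("top","top1.png");carriers("top");print([(r["p"],world("top",r["position"],118)) for r in vision.pinpoint("lever_knob","top")])
E
```

```text
[ 451.36108102 -245.82525979  246.23579118] 0.5016869533639258
net 0.97 [205. 256.] [ 502.2 -362. ]
net 0.94 [314. 275.] [ 524.  -254.4]
net 0.93 [377.  58.] [ 324.1 -196.7]
net 0.76 [322. 191.] [ 438.  -244.9]
net 0.72 [140. 155.] [ 403.4 -411.7]
wrist blue 365 [546. 349.] [600.5 -17.6]
wrist blue 277 [574. 385.] [644.5  20. ]
wrist green 755 [205. 262.] [ 502.2 -356.5]
wrist green 556 [609. 391.] [652.5  58.6]
wrist yellow 734 [313. 281.] [ 522.6 -254.4]
wrist yellow 173 [455. 470.] [758.9 -95.2]
wrist red 651 [319. 190.] [ 434.  -247.5]
wrist red 97 [635. 224.] [467.9  42.6]
net 0.66 [276. 246.] [509.3 111.9]
[(0.59, array([484.53663696, 183.09050295, 118.        ]))]
```

View pics/w2.png

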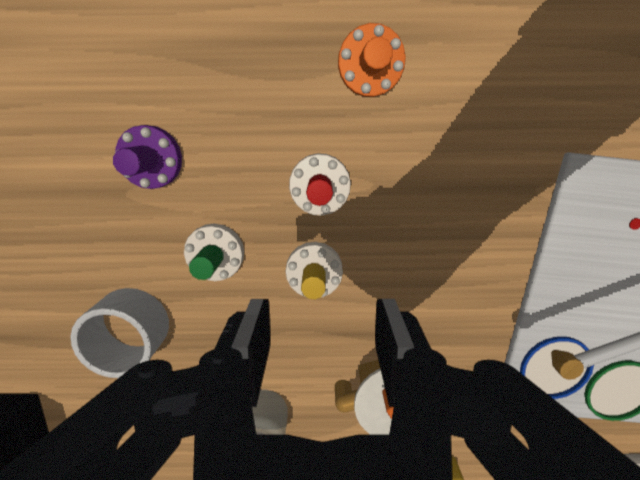

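```bash
cat >> fit.py <<'E'
def bases(f,guess,cam="wrist",zb=0):
    im=cv2.imread(f"pics/{f}.png");h,s,v=cv2.split(cv2.cvtColor(im,cv2.COLOR_BGR2HSV))
    m=((s<60)&(v>120)).astype(np.uint8)
    for n,g in guess.items():
        p=pix(cam,(*g,14+zb));mm=np.zeros_like(m);cv2.circle(mm,tuple(int(q) for q in p),45,1,-1);mm&=m
        P=W2(cam,np.argwhere(mm)[:,::-1],14+zb);P=P[np.hypot(*(P-np.array(g)).T)<38]
        hull=cv2.convexHull(P.astype(np.float32))[:,0]
        q=least_squares(lambda p:np.hypot(*(hull-p).T)-30,g,loss="soft_l1");print(n,np.round(q.x,1),round(np.abs(q.fun).mean(),1))
E
python3 - <<'E'
from fit import *
bases("w2",dict(red=(437,-246),yellow=(524,-255),green=(502,-358)))
E
```

```text
red [ 434.7 -247.7] 0.4
yellow [ 524.9 -254.7] 0.5
green [ 504.8 -358.6] 0.4
```

Emit:
send_rows([
  [0.082, -0.008, 0.2, 0, 0],
  [0.082, -0.008, 0.4, 0, 0],
  [0.082, -0.008, 0.6, 0, 0],
  [0.082, -0.008, 0.8, 0, 0],
  [0.082, -0.008, 0.95, 0, 0],
  [0.082, -0.008, 0.95, 0, 0],
])

```text
time_s: 9.6
tcp_pos: [432.6, -245.6, 53.0]
tool_rot: [-0.012, -3.137, -0.008]
ft_force: [-0.6, 1.8, 0.2]
gripper_width: 0.498
grip_force: 0.0
```

Emit:
send_rows([
  [0, 0, 0.1, 0, 0],
  [0, 0, 0.15, 0, 0],
  [0, 0, 0.15, 0, 1],
  [0, 0, 0.15, 0, 1],
  [0, 0, 0.15, 0, 1],
  [0, 0, 0.15, 0, 1],
  [0, 0, 0.15, 0, 1],
  [0, 0, 0.15, 0, 1],
])

```text
time_s: 10.4
tcp_pos: [435.4, -248.3, 28.0]
tool_rot: [0.011, 3.141, -0.001]
ft_force: [-0.8, 0.3, 3.9]
gripper_width: 0.266
grip_force: 39.9
```

Emit:
send_rows([
  [0, 0, -0.2, 0, 1],
  [0, 0, -0.4, 0, 1],
  [0, 0, -0.6, 0, 1],
  [0, 0, -0.8, 0, 1],
  [0, 0, -0.8, 0, 1],
])

```text
time_s: 10.9
tcp_pos: [436.9, -249.8, 193.1]
tool_rot: [0.011, 3.136, -0.009]
ft_force: [0.2, -0.8, -0.6]
gripper_width: 0.268
grip_force: 39.9
```

Run:
```python
from h import *
to(608.5,246,180);to(608.5,246,38)
```

```text
shares [-0.841  2.485  0.057] turn 0.0 | close ang 89.6 q6 -0.77
shares [-0.837  2.489  0.766] turn 0.0 | close ang 89.6 q6 -0.77
```

Emit:
send_rows([
  [-0.3, 0.9, 0, 0, 1],
  [-0.3, 0.9, 0, 0, 1],
  [-0.3, 0.9, 0, 0, 1],
  [-0.3, 0.9, 0, 0, 1],
  [-0.3, 0.9, 0, 0, 1],
  [-0.3, 0.9, 0, 0, 1],
])

```text
time_s: 11.5
tcp_pos: [496.0, -67.5, 186.4]
tool_rot: [-0.007, -3.14, -0.0]
ft_force: [-0.0, 0.5, -0.8]
gripper_width: 0.262
grip_force: 40.0
```

Emit:
send_rows([
  [-0.3, 0.9, 0, 0, 1],
  [-0.3, 0.9, 0, 0, 1],
  [-0.3, 0.9, 0, 0, 1],
  [-0.3, 0.9, 0, 0, 1],
  [-0.3, 0.9, 0, 0, 1],
  [-0.3, 0.9, 0, 0, 1],
])

```text
time_s: 12.1
tcp_pos: [557.3, 110.6, 186.5]
tool_rot: [-0.01, -3.14, 0.001]
ft_force: [1.3, -0.9, -2.1]
gripper_width: 0.263
grip_force: 40.2
```

Emit:
send_rows([
  [-0.24, 0.685, 0, 0, 1],
  [-0.24, 0.685, 0, 0, 1],
  [-0.24, 0.685, 0, 0, 1],
  [-0.24, 0.685, 0, 0, 1],
  [-0.24, 0.685, 0, 0, 1],
  [-0.24, 0.685, 0, 0, 1],
  [-0.24, 0.685, 0, 0, 1],
])

```text
time_s: 12.8
tcp_pos: [606.6, 246.0, 187.8]
tool_rot: [0.014, 3.141, -0.0]
ft_force: [0.5, 0.6, -0.6]
gripper_width: 0.266
grip_force: 40.3
```

Run:
```python
from h import *
print(ctrl.get_state()["tcp_pos"]);to(608.5,246,41)
```

```text
[606.57004088 245.98671755 187.81806839]
shares [-0.009  0.     0.734] turn 0.0 | close ang 89.5 q6 0.2
```

Emit:
send_rows([
  [-0.01, 0, 0.2, 0, 1],
  [-0.01, 0, 0.4, 0, 1],
  [-0.01, 0, 0.6, 0, 1],
  [-0.01, 0, 0.7, 0, 1],
  [-0.01, 0, 0.735, 0, 1],
  [-0.01, 0, 0.735, 0, 1],
  [-0.01, 0, 0.735, 0, 0],
  [-0.01, 0, 0.735, 0, 0],
  [-0.01, 0, 0.735, 0, 0],
])

```text
time_s: 13.7
tcp_pos: [608.9, 247.7, 41.1]
tool_rot: [0.011, 3.14, 0.0]
ft_force: [-0.6, -0.2, 0.5]
gripper_width: 0.499
grip_force: 0.0
```

Emit:
send_rows([
  [0, 0, -0.2, 0, 0],
  [0, 0, -0.45, 0, 0],
  [0, 0, -0.7, 0, 0],
  [0, 0, -0.7, 0, 0],
])

```text
time_s: 14.1
tcp_pos: [612.0, 248.6, 189.6]
tool_rot: [0.01, 3.129, 0.004]
ft_force: [0.5, 1.5, -0.1]
gripper_width: 0.5
grip_force: 0.0
```

Emit:
send_rows([
  [0.14, -0.9, 0, 0, 0],
  [0.14, -0.9, 0, 0, 0],
  [0.14, -0.9, 0, 0, 0],
  [0.14, -0.9, 0, 0, 0],
  [0.14, -0.9, 0, 0, 0],
])

```text
time_s: 14.6
tcp_pos: [579.0, 64.3, 180.7]
tool_rot: [0.017, 3.141, -0.001]
ft_force: [-0.3, 0.9, -0.2]
gripper_width: 0.499
grip_force: 0.0
```

Emit:
send_rows([
  [0.14, -0.9, 0, 0, 0],
  [0.14, -0.9, 0, 0, 0],
  [0.14, -0.9, 0, 0, 0],
  [0.14, -0.9, 0, 0, 0],
  [0.14, -0.9, 0, 0, 0],
])

```text
time_s: 15.1
tcp_pos: [549.7, -115.1, 180.4]
tool_rot: [0.017, 3.141, -0.001]
ft_force: [0.1, 1.2, -1.0]
gripper_width: 0.503
grip_force: 0.0
```

Run:
```python
from h import *
print(ctrl.get_state()["tcp_pos"]);to(524.5,-254.6,28,90)
```

```text
[ 549.70534319 -115.0551875   180.37365307]
shares [ 0.119 -0.698  0.762] turn -0.007 | close ang 89.4 q6 -0.43
```

Emit:
send_rows([
  [0.12, -0.7, 0, 0, 0],
  [0.12, -0.7, 0, 0, 0],
  [0.12, -0.7, 0, 0, 0],
  [0.12, -0.7, 0, 0, 0],
  [0.12, -0.7, 0, 0, 0],
])

```text
time_s: 15.6
tcp_pos: [525.2, -251.4, 180.2]
tool_rot: [0.012, 3.141, 0.001]
ft_force: [-0.8, 0.3, -0.2]
gripper_width: 0.497
grip_force: 0.0
```

Run:
```python
from fit import *
print(ctrl.get_state()["tcp_pos"]);save("wrist","w3.png");carriers("wrist");bases("w3",dict(yellow=(524,-255),green=(504,-358)));to(524.5,-254.6,28,90)
```

```text
[ 525.21311356 -251.41600791  180.18325285]
net 0.91 [319. 222.] [ 525.1 -251.7]
net 0.74 [181. 192.] [ 500.6 -358.1]
net 0.51 [256. 392.] [ 685.2 -310.5]
yellow [ 525.4 -252.9] 1.6
green [ 504.5 -356.7] 0.5
shares [ 0.005 -0.023  0.762] turn -0.003 | close ang 89.7 q6 -0.66
```

Still in place; pick yellow.

Emit:
send_rows([
  [0, -0.014, 0.2, 0, 0],
  [0, -0.014, 0.4, 0, 0],
  [0, -0.014, 0.6, 0, 0],
  [0, -0.014, 0.76, 0, 0],
  [0, -0.014, 0.76, 0, 0],
  [0, -0.014, 0.76, 0, 1],
  [0, -0.014, 0.76, 0, 1],
  [0, -0.014, 0.76, 0, 1],
  [0, -0.014, 0.76, 0, 1],
  [0, -0.014, 0.76, 0, 1],
])

```text
time_s: 16.7
tcp_pos: [526.1, -255.1, 30.1]
tool_rot: [0.011, 3.139, -0.002]
ft_force: [0.9, -0.3, 6.7]
gripper_width: 0.265
grip_force: 40.2
```

Emit:
send_rows([
  [0, 0, 0, 0, 1],
  [0, 0, -0.2, 0, 1],
  [0, 0, -0.4, 0, 1],
  [0, 0, -0.6, 0, 1],
  [0, 0, -0.8, 0, 1],
  [0, 0, -0.8, 0, 1],
])

```text
time_s: 17.3
tcp_pos: [527.1, -256.2, 195.1]
tool_rot: [0.011, 3.134, -0.009]
ft_force: [0.9, -1.6, -1.3]
gripper_width: 0.267
grip_force: 39.9
```

Emit:
send_rows([
  [-0.28, 0.9, 0, 0, 1],
  [-0.28, 0.9, 0, 0, 1],
  [-0.28, 0.9, 0, 0, 1],
  [-0.28, 0.9, 0, 0, 1],
  [-0.28, 0.9, 0, 0, 1],
  [-0.28, 0.9, 0, 0, 1],
])

```text
time_s: 17.9
tcp_pos: [582.1, -74.0, 187.7]
tool_rot: [-0.008, -3.141, -0.0]
ft_force: [-0.0, -0.8, -2.5]
gripper_width: 0.261
grip_force: 40.1
```

Emit:
send_rows([
  [-0.28, 0.9, 0, 0, 1],
  [-0.28, 0.9, 0, 0, 1],
  [-0.28, 0.9, 0, 0, 1],
  [-0.28, 0.9, 0, 0, 1],
  [-0.28, 0.9, 0, 0, 1],
  [-0.28, 0.9, 0, 0, 1],
])

```text
time_s: 18.5
tcp_pos: [639.4, 104.1, 187.7]
tool_rot: [-0.011, -3.141, 0.001]
ft_force: [0.4, -1.3, -0.8]
gripper_width: 0.264
grip_force: 40.2
```

Run:
```python
from h import *
print(ctrl.get_state()["tcp_pos"]);to(661.4,179,41)
```

```text
[639.35676513 104.14007863 187.71465537]
shares [-0.108  0.375  0.733] turn 0.0 | close ang 89.6 q6 -0.03
```

Emit:
send_rows([
  [-0.11, 0.375, 0, 0, 1],
  [-0.11, 0.375, 0, 0, 1],
  [-0.11, 0.375, 0, 0, 1],
  [-0.11, 0.375, 0, 0, 1],
])

```text
time_s: 18.9
tcp_pos: [662.0, 178.0, 188.0]
tool_rot: [-0.013, -3.141, 0.001]
ft_force: [-0.6, -0.5, -2.0]
gripper_width: 0.265
grip_force: 40.3
```

Emit:
send_rows([
  [0, 0, 0.2, 0, 1],
  [0, 0, 0.4, 0, 1],
  [0, 0, 0.6, 0, 1],
  [0, 0, 0.7, 0, 1],
  [0, 0, 0.725, 0, 1],
  [0, 0, 0.725, 0, 1],
  [0, 0, 0.725, 0, 0],
  [0, 0, 0.725, 0, 0],
  [0, 0, 0.725, 0, 0],
])

```text
time_s: 19.8
tcp_pos: [662.6, 179.4, 44.4]
tool_rot: [0.011, 3.14, 0.0]
ft_force: [0.3, -0.0, 1.0]
gripper_width: 0.498
grip_force: 0.0
```

Emit:
send_rows([
  [0, 0, -0.2, 0, 0],
  [0, 0, -0.45, 0, 0],
  [0, 0, -0.7, 0, 0],
  [0, 0, -0.7, 0, 0],
])

```text
time_s: 20.2
tcp_pos: [665.6, 180.1, 193.1]
tool_rot: [0.01, 3.128, 0.002]
ft_force: [1.2, 0.3, 0.9]
gripper_width: 0.505
grip_force: 0.0
```

Emit:
send_rows([
  [0.26, -0.9, 0, 0, 0],
  [0.26, -0.9, 0, 0, 0],
  [0.26, -0.9, 0, 0, 0],
  [0.26, -0.9, 0, 0, 0],
  [0.26, -0.9, 0, 0, 0],
])

```text
time_s: 20.7
tcp_pos: [608.0, -4.1, 183.8]
tool_rot: [0.018, 3.141, -0.002]
ft_force: [0.8, 0.9, 0.7]
gripper_width: 0.504
grip_force: 0.0
```

Emit:
send_rows([
  [0.26, -0.9, 0, 0, 0],
  [0.26, -0.9, 0, 0, 0],
  [0.26, -0.9, 0, 0, 0],
  [0.26, -0.9, 0, 0, 0],
  [0.26, -0.9, 0, 0, 0],
])

```text
time_s: 21.2
tcp_pos: [554.7, -183.5, 183.5]
tool_rot: [0.017, 3.141, -0.002]
ft_force: [-0.6, -0.0, -0.2]
gripper_width: 0.498
grip_force: 0.0
```

Emit:
send_rows([
  [0.26, -0.88, 0, 0, 0],
  [0.26, -0.88, 0, 0, 0],
  [0.26, -0.88, 0, 0, 0],
  [0.26, -0.88, 0, 0, 0],
  [0.26, -0.88, 0, 0, 0],
])

```text
time_s: 21.7
tcp_pos: [501.4, -358.4, 183.1]
tool_rot: [0.016, 3.141, -0.001]
ft_force: [0.3, 1.0, -0.3]
gripper_width: 0.499
grip_force: 0.0
```

Run:
```python
from fit import *
print(ctrl.get_state()["tcp_pos"]);save("wrist","w4.png");carriers("wrist");bases("w4",dict(green=(504,-358)));to(504.5,-357.5,29,90)
```

```text
[ 501.40684684 -358.43826558  183.07492129]
net 0.92 [246.  95.] [ 407.7 -408.3]
net 0.79 [320. 222.] [ 502.8 -355.9]
green [ 505.2 -353.7] 0.4
shares [-0.009 -0.013  0.771] turn -0.005 | close ang 89.6 q6 -0.82
```

Emit:
send_rows([
  [-0.013, 0.013, 0.2, 0, 0],
  [-0.013, 0.013, 0.4, 0, 0],
  [-0.013, 0.013, 0.6, 0, 0],
  [-0.013, 0.013, 0.77, 0, 0],
  [-0.013, 0.013, 0.77, 0, 0],
  [-0.013, 0.013, 0.77, 0, 1],
  [-0.013, 0.013, 0.77, 0, 1],
  [-0.013, 0.013, 0.77, 0, 1],
  [-0.013, 0.013, 0.77, 0, 1],
  [-0.013, 0.013, 0.77, 0, 1],
])

```text
time_s: 22.8
tcp_pos: [505.7, -353.4, 30.8]
tool_rot: [0.011, 3.14, -0.002]
ft_force: [0.4, 0.8, 4.9]
gripper_width: 0.267
grip_force: 39.7
```

Emit:
send_rows([
  [0, 0, 0, 0, 1],
  [0, 0, -0.2, 0, 1],
  [0, 0, -0.4, 0, 1],
  [0, 0, -0.6, 0, 1],
  [0, 0, -0.8, 0, 1],
  [0, 0, -0.8, 0, 1],
])

```text
time_s: 23.4
tcp_pos: [506.7, -354.7, 196.1]
tool_rot: [0.011, 3.135, -0.01]
ft_force: [0.4, 0.4, -0.6]
gripper_width: 0.265
grip_force: 39.6
```

Emit:
send_rows([
  [-0.34, 0.9, 0, 0, 1],
  [-0.34, 0.9, 0, 0, 1],
  [-0.34, 0.9, 0, 0, 1],
  [-0.34, 0.9, 0, 0, 1],
  [-0.34, 0.9, 0, 0, 1],
  [-0.34, 0.9, 0, 0, 1],
])

```text
time_s: 24.0
tcp_pos: [574.1, -172.1, 188.6]
tool_rot: [-0.007, -3.141, -0.0]
ft_force: [-1.2, 0.1, -2.6]
gripper_width: 0.265
grip_force: 39.9
```

Emit:
send_rows([
  [-0.34, 0.9, 0, 0, 1],
  [-0.34, 0.9, 0, 0, 1],
  [-0.34, 0.9, 0, 0, 1],
  [-0.34, 0.9, 0, 0, 1],
  [-0.34, 0.9, 0, 0, 1],
  [-0.34, 0.9, 0, 0, 1],
])

```text
time_s: 24.6
tcp_pos: [643.3, 6.0, 188.6]
tool_rot: [-0.01, -3.141, 0.0]
ft_force: [-0.5, -1.1, -0.6]
gripper_width: 0.262
grip_force: 40.0
```

Run:
```python
from h import *
print(ctrl.get_state()["tcp_pos"]);to(674,94.6,41)
```

```text
[643.28435068   5.97732388 188.62911845]
shares [-0.151  0.444  0.738] turn 0.0 | close ang 89.6 q6 -0.19
```

Emit:
send_rows([
  [-0.152, 0.444, 0, 0, 1],
  [-0.152, 0.444, 0, 0, 1],
  [-0.152, 0.444, 0, 0, 1],
  [-0.152, 0.444, 0, 0, 1],
])

```text
time_s: 25.0
tcp_pos: [674.3, 93.7, 188.7]
tool_rot: [-0.012, -3.141, 0.001]
ft_force: [0.2, -0.3, -0.8]
gripper_width: 0.265
grip_force: 40.0
```

Emit:
send_rows([
  [0, 0, 0.2, 0, 1],
  [0, 0, 0.4, 0, 1],
  [0, 0, 0.6, 0, 1],
  [0, 0, 0.7, 0, 1],
  [0, 0, 0.73, 0, 1],
  [0, 0, 0.73, 0, 1],
  [0, 0, 0.73, 0, 0],
  [0, 0, 0.73, 0, 0],
  [0, 0, 0.73, 0, 0],
])

```text
time_s: 25.9
tcp_pos: [674.7, 94.3, 43.9]
tool_rot: [0.012, 3.141, -0.0]
ft_force: [0.2, 0.6, -0.1]
gripper_width: 0.504
grip_force: 0.0
```

Emit:
send_rows([
  [0, 0, -0.2, 0, 0],
  [0, 0, -0.45, 0, 0],
  [0, 0, -0.7, 0, 0],
  [0, 0, -0.7, 0, 0],
])

```text
time_s: 26.3
tcp_pos: [678.0, 94.8, 192.7]
tool_rot: [0.01, 3.129, -0.001]
ft_force: [1.2, -0.1, 0.4]
gripper_width: 0.502
grip_force: 0.0
```

Emit:
send_rows([
  [0.6, 0.1, -0.3, 0, 0],
  [0.6, 0.1, -0.3, 0, 0],
  [0.6, 0.1, -0.3, 0, 0],
  [0.6, 0.1, -0.3, 0, 0],
  [0.6, 0.1, -0.3, 0, 0],
])

```text
time_s: 26.8
tcp_pos: [554.8, 115.9, 244.1]
tool_rot: [0.01, 3.139, -0.0]
ft_force: [-0.6, 0.3, -0.4]
gripper_width: 0.5
grip_force: 0.0
```

Run:
```python
from fit import *
print(ctrl.get_state()["tcp_pos"]);save("wrist","w5.png");carriers("wrist")
bases("w5",dict(green=(674,94.6),yellow=(661.4,179),red=(608.5,246)),zb=12)
print([(round(r["p"],2),world("top",r["position"],80)) for r in vision.pinpoint("valve_grip","top")])
```

```text
[554.78304761 115.90251135 244.08532934]
net 0.83 [386. 310.] [664.5 181.3]
net 0.7 [460. 262.] [613.1 252.7]
net 0.66 [295. 321.] [677.2  87.6]
green [667.  98.] 5.4
yellow [670.  178.8] 3.4
red [609.8 254.3] 3.6
[(0.68, array([ 678.40331027, -293.72164496,   80.        ])), (0.63, array([ 659.5196475 , -164.02623161,   80.        ]))]
```

View pics/w5.png

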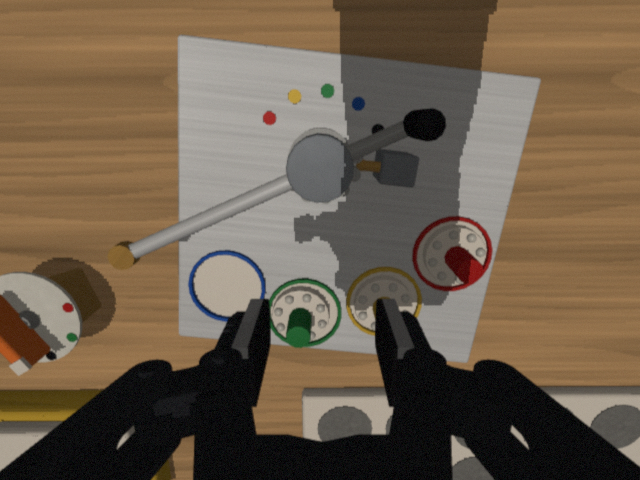

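Emit:
send_rows([
  [-0.12, -0.7, 0, 0, 0],
  [-0.12, -0.7, 0, 0, 0],
  [-0.12, -0.7, 0, 0, 0],
  [-0.12, -0.7, 0, 0, 0],
])

```text
time_s: 27.35
tcp_pos: [578.2, -29.4, 241.5]
tool_rot: [-0.019, -3.14, 0.001]
ft_force: [-0.7, 0.3, -0.3]
gripper_width: 0.498
grip_force: 0.0
```

Emit:
send_rows([
  [-0.12, -0.7, 0, 0, 0],
  [-0.12, -0.7, 0, 0, 0],
  [-0.12, -0.7, 0, 0, 0],
  [-0.12, -0.7, 0, 0, 0],
  [-0.12, -0.7, 0, 0, 0],
])

```text
time_s: 27.85
tcp_pos: [600.5, -165.1, 241.9]
tool_rot: [-0.013, -3.14, -0.002]
ft_force: [0.3, 0.0, -0.0]
gripper_width: 0.5
grip_force: 0.0
```

Run:
```python
from fit import *
print(ctrl.get_state()["tcp_pos"]);save("wrist","w6.png")
print([(round(r["p"],2),r["position"],world("wrist",r["position"],80)) for r in vision.pinpoint("valve_grip","wrist")])
im=cv2.imread("pics/w6.png");m=hue(im,4,18,150).astype(np.uint8)
k,l,st,ce=cv2.connectedComponentsWithStats(m)
for i in range(1,k):
    if st[i,4]>300:
        P=W2("wrist",np.argwhere(l==i)[:,::-1],94);r=cv2.minAreaRect(P.astype(np.float32));print(st[i,4],ce[i],r)
```

```text
[ 600.52653164 -165.08105783  241.90014493]
[(0.62, [319.1, 284.2], array([ 657.8637581 , -165.37592978,   80.        ]))]
362 [497.43093923 194.67955801] ((578.49462890625, -29.09141731262207), (23.844146728515625, 18.2972412109375), 67.61207580566406)
1385 [318.28231047 281.83898917] ((650.78466796875, -165.31314086914062), (66.64024353027344, 16.189882278442383), 30.743064880371094)
```

View pics/w6.png

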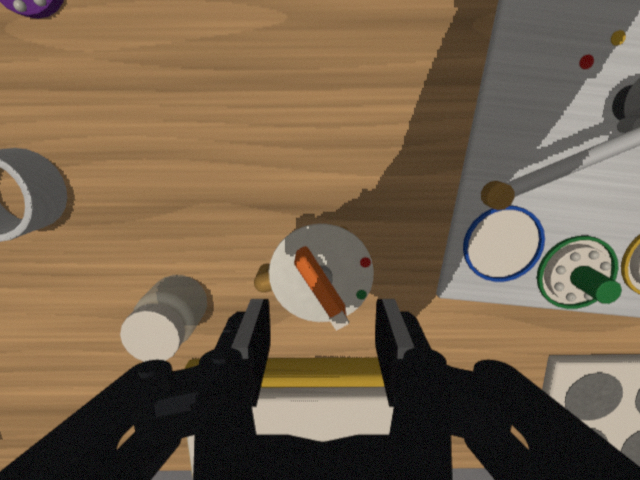

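Run:
```python
from fit import *
im=cv2.imread("pics/w6.png")
h,s,v=cv2.split(cv2.cvtColor(im,cv2.COLOR_BGR2HSV))
c=im[195:350,235:400];cv2.imwrite("pics/c6.png",cv2.resize(c,None,fx=4,fy=4,interpolation=cv2.INTER_CUBIC)[:600])
def cent(m,lo):
    k,l,st,ce=cv2.connectedComponentsWithStats(m.astype(np.uint8))
    return [(st[i,4],ce[i]) for i in range(1,k) if st[i,4]>lo and 240<ce[i][0]<400 and 210<ce[i][1]<330]
R=W2("wrist",np.array([cent(hue(im,0,3,150),15)[0][1]]),54)[0];G=W2("wrist",np.array([cent(hue(im,40,90,100),15)[0][1]]),54)[0]
m=((s<60)&(v>85)&(np.arange(640)[None]>240)&(np.arange(640)[None]<385)&(np.arange(480)[:,None]>215)&(np.arange(480)[:,None]<330))
P=W2("wrist",np.argwhere(m)[:,::-1],54);P=P[np.hypot(*(P-[655,-165]).T)<60];H=cv2.convexHull(P.astype(np.float32))[:,0]
q=least_squares(lambda p:np.hypot(*(H-p).T)-48,[655,-165],loss="soft_l1");C=q.x;print("dial",C,np.abs(q.fun).mean())
a=lambda p:np.degrees(np.arctan2(*(p-C)[::-1]));print("red",a(R),np.hypot(*(R-C)),"green",a(G),np.hypot(*(G-C)))
```

```text
dial [ 659.59167638 -163.89891255] 1.01089910887012
red 106.76771809437693 42.177829232286335 green 61.72560526037156 42.591019497777765
```

View pics/c6.png

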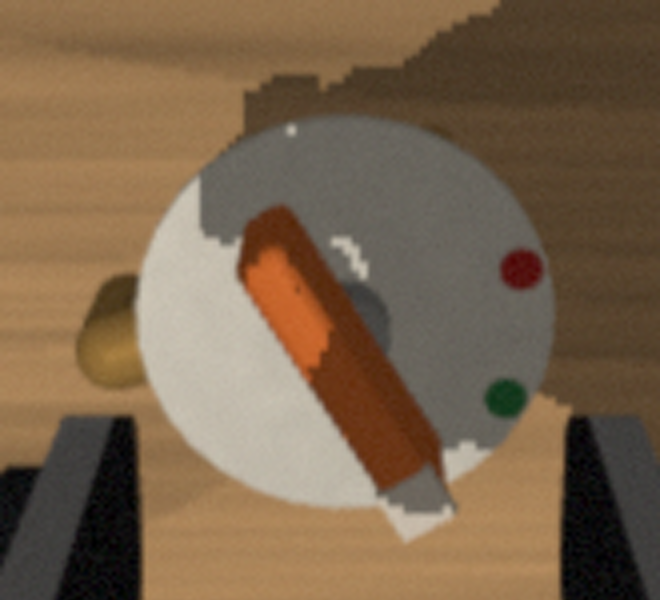

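Run:
```python
from fit import *
c=lambda x,y:(235+x/4,195+y/4)
P=W2("wrist",np.array([c(240,270),c(382,492),c(330,330),c(440,440)]),94);print(P,np.degrees(np.arctan2(*(P[1]-P[0])[::-1])))
P2=W2("wrist",np.array([c(290,208),c(442,440)]),94);print(np.degrees(np.arctan2(*(P2[1]-P2[0])[::-1])))
T=W2("wrist",np.array([c(240,270),c(290,208),c(405,543),c(457,512)]),94);print(T.round(1),T.mean(0))
print("dial",W2("wrist",np.array([c(346,311)]),54))
for a in(118,): to(658,-164.5,68,a)
```

```text
[[ 632.63414648 -184.45743007]
 [ 682.74870616 -155.8605104 ]
 [ 645.78529424 -166.46755788]
 [ 670.70130524 -143.76204057]] 29.710419183675416
31.06910821677778
[[ 632.6 -184.5]
 [ 619.6 -174.2]
 [ 694.9 -151. ]
 [ 687.6 -140. ]] [ 658.67764141 -162.38411153]
dial [[ 657.80855138 -163.36245818]]
shares [-0.287 -0.004  0.873] turn -0.315 | close ang 89.7 q6 -0.47
```

Emit:
send_rows([
  [-0.288, 0.006, 0, -0.338, 0],
  [-0.288, 0.006, 0, -0.338, 0],
  [-0.288, 0.006, 0.1, -0.338, 0],
  [-0.288, 0.006, 0.3, -0.338, 0],
  [-0.288, 0.006, 0.5, -0.338, 0],
  [-0.288, 0.006, 0.7, -0.338, 0],
  [-0.288, 0.006, 0.86, -0.338, 0],
  [-0.288, 0.006, 0.86, -0.338, 0],
])

```text
time_s: 28.75
tcp_pos: [655.0, -160.5, 65.8]
tool_rot: [0.815, -3.027, -0.009]
ft_force: [-1.4, 0.6, -0.1]
gripper_width: 0.5
grip_force: 0.0
```

Emit:
send_rows([
  [0, 0, 0, 0, 1],
  [0, 0, 0, 0, 1],
  [0, 0, 0, 0, 1],
  [0, 0, 0, 0, 1],
  [0, 0, 0, 0, 1],
  [0, 0, 0, 0, 1],
])

```text
time_s: 29.35
tcp_pos: [660.7, -165.5, 74.5]
tool_rot: [-0.812, 3.03, -0.008]
ft_force: [6.5, -5.1, -3.3]
gripper_width: 0.128
grip_force: 43.5
```

Run:
```python
from h import *
s=ctrl.get_state();print(s["gripper_width"],s["ft_force"],s["ft_torque"]);to(658,-163.4,68,150.5)
```

```text
0.1284216192143894 [ 6.50893479 -5.08077175 -3.33177539] [-0.94772181 -1.00458598  0.16045569]
shares [0.007 0.016 0.032] turn -0.339 | close ang 120.0 q6 -0.96
```

Emit:
send_rows([
  [0, 0, 0, -0.08, 1],
  [0, 0, 0, -0.16, 1],
  [0, 0, 0, -0.24, 1],
  [0, 0, 0, -0.3, 1],
  [0, 0, 0, -0.34, 1],
  [0, 0, 0, -0.34, 1],
  [0, 0, 0, -0.34, 1],
])

```text
time_s: 30.05
tcp_pos: [660.1, -165.0, 74.4]
tool_rot: [-1.582, 2.711, -0.007]
ft_force: [2.5, -4.2, 6.9]
gripper_width: 0.131
grip_force: 45.0
```

Emit:
send_rows([
  [0, 0, 0, 0, 0],
  [0, 0, 0, 0, 0],
  [0, 0, 0, 0, 0],
  [0, 0, -0.2, 0, 0],
  [0, 0, -0.4, 0, 0],
  [0, 0, -0.6, 0, 0],
  [0, 0, -0.8, 0, 0],
  [0, 0, -0.8, 0, 0],
])

```text
time_s: 30.85
tcp_pos: [660.1, -164.4, 238.3]
tool_rot: [-1.583, 2.708, -0.011]
ft_force: [0.0, -0.4, -0.6]
gripper_width: 0.497
grip_force: 0.0
```

Emit:
send_rows([
  [0.3, 0.1, 0, 0.3, 0],
  [0.3, 0.1, 0, 0.3, 0],
  [0.3, 0.1, 0, 0.6, 0],
  [0.3, 0.1, 0, 0.6, 0],
  [0.3, 0.1, 0, 0.6, 0],
  [0.3, 0.1, 0, 0.6, 0],
  [0.3, 0.1, 0, 0.6, 0],
  [0.3, 0.1, 0, 0.6, 0],
  [0.3, 0.1, 0, 0.6, 0],
])

```text
time_s: 31.75
tcp_pos: [611.2, -206.0, 230.8]
tool_rot: [0.184, -3.136, -0.001]
ft_force: [0.2, 0.2, 0.3]
gripper_width: 0.503
grip_force: 0.0
```

Run:
```python
from fit import *
print(ctrl.get_state()["tcp_pos"]);to(*lev(0),200,23.35);p,d=save("wrist","w7.png")
u=pix("wrist",(658,-164,60)).astype(int);print(u)
x,y=max(u[0]-80,0),max(u[1]-75,0);c=p[y:y+150,x:x+160,::-1];print(x,y);cv2.imwrite("pics/c7.png",cv2.resize(c,None,fx=4,fy=4,interpolation=cv2.INTER_CUBIC))
```

```text
[ 611.17694101 -205.96122132  230.84323007]
shares [0.422 2.006 0.156] turn 0.815 | close ang 96.7 q6 -0.64
[362 273]
282 198
```

View pics/c7.png

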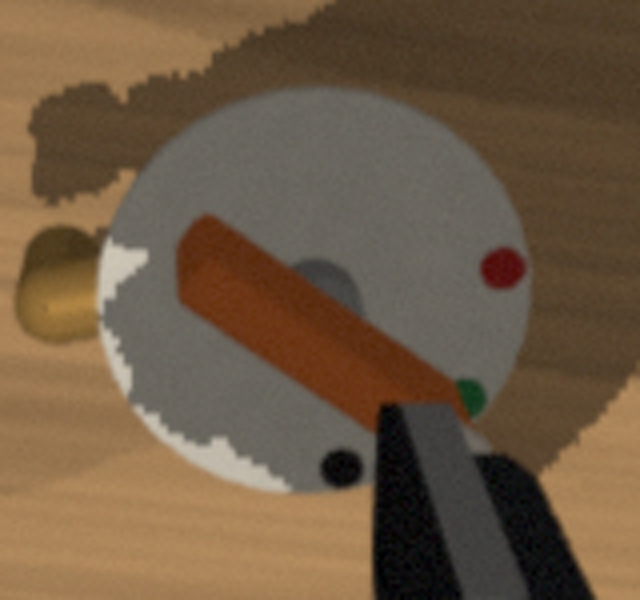

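Run:
```python
from fit import *
c=lambda x,y:(282+x/4,198+y/4)
A=lambda a,b:np.degrees(np.arctan2(*(b-a)[::-1]))
C,K,G,R=W2("wrist",np.array([c(314,290),c(342,468),c(468,398),c(503,268)]),54);print(C,A(C,K),A(C,G),A(C,R))
a,b,e,f=W2("wrist",np.array([c(208,213),c(465,390),c(180,260),c(400,405)]),94);print(A(a,b),A(e,f))
```

```text
[ 657.24470619 -165.19095831] 16.699053912235414 60.34543068880261 103.86283336315302
60.85086569346344 61.67119012687124
```

Emit:
send_rows([
  [0.21, 1, 0, 0, 0],
  [0.21, 1, 0, 0, 0],
  [0.21, 1, 0, 0, 0],
  [0.21, 1, 0, 0, 0],
  [0.21, 1, 0, 0, 0],
])

```text
time_s: 32.3
tcp_pos: [544.9, -7.8, 231.9]
tool_rot: [-0.19, 3.135, 0.002]
ft_force: [0.4, -0.6, 0.5]
gripper_width: 0.498
grip_force: 0.0
```

Emit:
send_rows([
  [0.21, 1, 0, 0.815, 0],
  [0.21, 1, 0, 0.815, 0],
  [0.21, 1, 0, 0.815, 0],
  [0.21, 1, 0, 0.815, 0],
  [0.21, 1, 0, 0.815, 0],
  [0.21, 1, 0, 0.815, 0],
  [0.21, 1, 0, 0.815, 0],
  [0.21, 1, 0, 0.815, 0],
  [0.21, 1, 0, 0.815, 0],
  [0.21, 1, 0, 0.815, 0],
])

```text
time_s: 33.3
tcp_pos: [481.8, 181.3, 231.3]
tool_rot: [1.729, 2.623, 0.0]
ft_force: [0.7, 0.5, -0.3]
gripper_width: 0.499
grip_force: 0.0
```

Run:
```python
from fit import *
print(ctrl.get_state()["tcp_pos"]);to(*lev(0),107,23.35)
save("wrist","w8.png");carriers("wrist");carriers("top")
```

```text
[481.82649724 181.28560955 231.26027688]
shares [ 0.008 -0.004  0.621] turn -0.002 | close ang 23.2 q6 1.27
net 0.67 [461. 362.] [679.8  89.4]
net 0.63 [486. 199.] [614.6 248.6]
net 0.62 [500. 286.] [671.2 180.2]
net 0.66 [276. 246.] [509.3 111.9]
```

Emit:
send_rows([
  [0.008, -0.003, 0.2, 0, 0],
  [0.008, -0.003, 0.4, 0, 0],
  [0.008, -0.003, 0.58, 0, 0],
  [0.008, -0.003, 0.62, 0, 0],
  [0.008, -0.003, 0.62, 0, 0],
  [0.008, -0.003, 0.62, 0, 1],
  [0.008, -0.003, 0.62, 0, 1],
  [0.008, -0.003, 0.62, 0, 1],
  [0.008, -0.003, 0.62, 0, 1],
  [0.008, -0.003, 0.62, 0, 1],
])

```text
time_s: 34.45
tcp_pos: [481.7, 182.7, 109.8]
tool_rot: [1.726, 2.622, 0.003]
ft_force: [-2.4, -0.8, 6.4]
gripper_width: 0.215
grip_force: 39.3
```

Emit:
send_rows([
  [-0.002, -0.033, 0, -0.056, 1],
  [-0.006, -0.065, 0, -0.111, 1],
  [-0.014, -0.097, 0, -0.167, 1],
  [-0.024, -0.128, 0, -0.222, 1],
  [-0.037, -0.158, 0, -0.278, 1],
  [-0.052, -0.187, 0, -0.333, 1],
])

```text
time_s: 35.05
tcp_pos: [451.7, 159.0, 109.8]
tool_rot: [0.982, 2.981, 0.005]
ft_force: [1.3, 0.9, 5.8]
gripper_width: 0.219
grip_force: 41.9
```

Emit:
send_rows([
  [-0.002, -0.033, 0, -0.056, 1],
  [-0.006, -0.065, 0, -0.111, 1],
  [-0.014, -0.097, 0, -0.167, 1],
  [-0.024, -0.128, 0, -0.222, 1],
  [-0.037, -0.158, 0, -0.278, 1],
  [-0.052, -0.187, 0, -0.333, 1],
])

```text
time_s: 35.65
tcp_pos: [437.4, 122.8, 109.8]
tool_rot: [0.177, 3.133, 0.003]
ft_force: [2.4, 7.3, 5.3]
gripper_width: 0.219
grip_force: 42.7
```

Emit:
send_rows([
  [0, 0, 0, 0, 1],
  [0, 0, 0, 0, 1],
  [0, 0, 0, 0, 1],
  [0, 0, 0, 0, 1],
  [0, 0, 0, 0, 1],
  [0, 0, 0, 0, 1],
  [0, 0, 0, 0, 1],
  [0, 0, 0, 0, 1],
  [0, 0, 0, 0, 1],
  [0, 0, 0, 0, 1],
])

```text
time_s: 36.65
tcp_pos: [437.4, 123.0, 109.8]
tool_rot: [0.183, 3.133, 0.003]
ft_force: [-2.8, 4.8, 6.7]
gripper_width: 0.22
grip_force: 42.8
```

Run:
```python
from fit import *
to(*lev(60),107,83.35)
print([(round(r["p"],2),world(c,r["position"],84)) for c in("top","scene") if save(c,c+"2.png") for r in vision.pinpoint("nozzle",c)])
for c in("top","scene"):carriers(c)
```

```text
shares [ 0.008 -0.004  0.014] turn -0.0 | close ang 83.3 q6 0.1
[(0.75, array([674.77289857,  90.24285433,  84.        ])), (0.72, array([677.02242736,  88.51843611,  84.        ])), (0.38, array([647.03449346, 183.33506429,  84.        ]))]
net 0.88 [410. 318.] [ 328.5 -201.9]
net 0.78 [496. 283.] [ 406.7 -410.9]
net 0.77 [283. 181.] [672.7  94.4]
net 0.58 [250. 183.] [669.2 176. ]
net 0.57 [219. 205.] [613.5 252.1]
net 0.34 [316. 193.] [639.2  12.2]
net 0.76 [376. 258.] [659.5 117.3]
net 0.71 [180. 323.] [ 400.2 -420.9]
net 0.62 [216. 266.] [ 312.5 -209.1]
net 0.52 [392. 244.] [663.4 198.7]
net 0.48 [385. 227.] [599.2 255.3]
```

Emit:
send_rows([
  [0, 0, 0, 0, 1],
  [0, 0, 0, 0, 1],
  [0, 0, 0, 0, 1],
  [0, 0, 0, 0, 1],
  [0, 0, 0, 0, 1],
  [0, 0, 0, 0, 1],
  [0, 0, 0, 0, 1],
  [0, 0, 0, 0, 1],
  [0, 0, 0, 0, 1],
  [0, 0, 0, 0, 1],
])

```text
time_s: 37.95
tcp_pos: [437.4, 123.0, 109.7]
tool_rot: [0.183, 3.133, 0.003]
ft_force: [-1.8, 4.2, 6.3]
gripper_width: 0.216
grip_force: 42.8
```

Emit:
send_rows([
  [-0.002, -0.033, 0, -0.056, 1],
  [-0.006, -0.065, 0, -0.111, 1],
  [-0.014, -0.097, 0, -0.167, 1],
  [-0.024, -0.128, 0, -0.222, 1],
  [-0.037, -0.158, 0, -0.278, 1],
  [-0.052, -0.187, 0, -0.333, 1],
  [-0.052, -0.187, 0, -0.333, 1],
  [-0.052, -0.187, 0, -0.333, 1],
  [-0.052, -0.187, 0, -0.333, 1],
])

```text
time_s: 38.85
tcp_pos: [443.0, 84.4, 109.7]
tool_rot: [-0.633, 3.074, 0.001]
ft_force: [-4.2, 3.5, 7.9]
gripper_width: 0.216
grip_force: 43.2
```

Emit:
send_rows([
  [0, 0, 0, 0, 1],
  [0, 0, 0, 0, 1],
  [0, 0, 0, 0, 1],
  [0, 0, 0, 0, 1],
  [0, 0, 0, 0, 1],
  [0, 0, 0, 0, 1],
  [0, 0, 0, 0, 1],
  [0, 0, 0, 0, 1],
  [0, 0, 0, 0, 1],
  [0, 0, 0, 0, 1],
])

```text
time_s: 39.85
tcp_pos: [443.0, 84.5, 109.7]
tool_rot: [-0.634, 3.074, 0.001]
ft_force: [-5.2, 4.3, 8.4]
gripper_width: 0.217
grip_force: 43.2
```

Emit:
send_rows([
  [0, 0, 0, 0, 1],
  [0, 0, 0, 0, 1],
  [0, 0, 0, 0, 1],
  [0, 0, 0, 0, 1],
  [0, 0, 0, 0, 1],
  [0, 0, 0, 0, 1],
  [0, 0, 0, 0, 1],
  [0, 0, 0, 0, 1],
  [0, 0, 0, 0, 1],
  [0, 0, 0, 0, 1],
])

```text
time_s: 40.85
tcp_pos: [443.0, 84.5, 109.7]
tool_rot: [-0.634, 3.074, 0.001]
ft_force: [-3.1, 4.7, 7.3]
gripper_width: 0.221
grip_force: 43.2
```

Run:
```python
from fit import *
to(*lev(90),107,113.35)
save("top","top3.png");print([(round(r["p"],2),world("top",r["position"],84)) for r in vision.pinpoint("nozzle","top")])
carriers("top")
```

```text
shares [0.008 0.001 0.013] turn -0.001 | close ang 113.3 q6 -0.51
[(0.66, array([643.3276747 , 166.50076248,  84.        ])), (0.63, array([666.90808278, 174.17184862,  84.        ]))]
net 0.88 [283. 181.] [671.6  93.5]
net 0.79 [413. 318.] [ 330.2 -209.3]
net 0.67 [494. 283.] [ 408. -406.]
net 0.59 [251. 187.] [658.4 173. ]
net 0.53 [216. 203.] [619.2 259.6]
```

Run:
```python
from fit import *
for f in("top2","top3"):
    grips("top",f,60)
im=cv2.imread("pics/top3.png")[150:250,190:340];cv2.imwrite("pics/c9.png",cv2.resize(im,None,fx=4,fy=4,interpolation=cv2.INTER_CUBIC))
```

```text
top blue 1928 [ 60. 403.] [154.  597.7]
top yellow 1220 [395. 128.] [ 788.9 -184. ]
top yellow 103 [248. 182.] [662.  176.2]
top yellow 104 [248. 183.] [657.4 176. ]
top red 25446 [230. 350.] [264.3 216.1]
top red 433 [133. 307.] [365.7 443.7]
top red 3001 [319. 451.] [43.2 18.5]
top red 397 [372. 450.] [ 44.  -97.1]
top red 349 [155. 471.] [  6.9 378.9]
top blue 1928 [ 60. 403.] [154.  597.7]
top green 53 [283. 177.] [672.7  91.3]
top yellow 1220 [395. 128.] [ 788.8 -184.1]
top yellow 58 [257. 179.] [668.3 154.2]
top red 26304 [248. 347.] [270.7 174.4]
top red 433 [133. 307.] [365.5 443.6]
top red 2902 [323. 449.] [47.2  8.7]
top red 418 [372. 451.] [ 41.9 -97.2]
top red 1024 [159. 464.] [ 21.9 369.7]
```

View pics/c9.png

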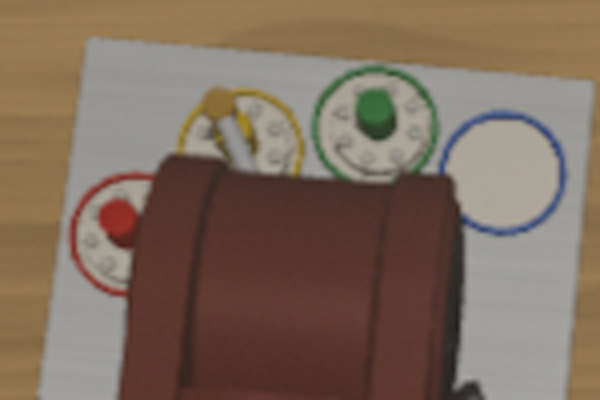

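Emit:
send_rows([
  [-0.002, -0.033, 0, -0.056, 1],
  [-0.006, -0.065, 0, -0.111, 1],
  [-0.014, -0.097, 0, -0.167, 1],
  [-0.024, -0.128, 0, -0.222, 1],
  [-0.037, -0.158, 0, -0.278, 1],
  [-0.052, -0.187, 0, -0.333, 1],
  [-0.052, -0.187, 0, -0.333, 1],
  [-0.052, -0.187, 0, -0.333, 1],
  [-0.052, -0.187, 0, -0.333, 1],
])

```text
time_s: 41.9
tcp_pos: [466.9, 54.0, 109.7]
tool_rot: [-1.407, 2.807, 0.0]
ft_force: [-6.8, 3.0, 8.4]
gripper_width: 0.219
grip_force: 43.4
```

Emit:
send_rows([
  [0, 0, 0, 0, 1],
  [0, 0, 0, 0, 1],
  [0, 0, 0, 0, 1],
  [0, 0, 0, 0, 1],
  [0, 0, 0, 0, 1],
  [0, 0, 0, 0, 1],
  [0, 0, 0, 0, 1],
  [0, 0, 0, 0, 1],
  [0, 0, 0, 0, 1],
  [0, 0, 0, 0, 1],
])

```text
time_s: 42.9
tcp_pos: [466.9, 54.1, 109.7]
tool_rot: [-1.407, 2.807, 0.0]
ft_force: [-5.6, 4.3, 8.8]
gripper_width: 0.218
grip_force: 43.4
```

Emit:
send_rows([
  [0, 0, 0, 0, 1],
  [0, 0, 0, 0, 1],
  [0, 0, 0, 0, 1],
  [0, 0, 0, 0, 1],
  [0, 0, 0, 0, 1],
  [0, 0, 0, 0, 1],
  [0, 0, 0, 0, 1],
  [0, 0, 0, 0, 1],
  [0, 0, 0, 0, 1],
  [0, 0, 0, 0, 1],
])

```text
time_s: 43.9
tcp_pos: [466.9, 54.1, 109.7]
tool_rot: [-1.407, 2.807, 0.0]
ft_force: [-6.1, 3.5, 9.7]
gripper_width: 0.221
grip_force: 43.4
```

Run:
```python
from fit import *
to(*lev(120),107,143.35)
save("scene","scene3.png");print([(round(r["p"],2),world("scene",r["position"],84)) for r in vision.pinpoint("nozzle","scene")])
carriers("scene")
```

```text
shares [0.006 0.004 0.013] turn -0.001 | close ang 143.2 q6 -1.09
[(0.93, array([606.54230208, 246.89889126,  84.        ])), (0.56, array([495.00412765, 349.08085558,  84.        ])), (0.32, array([ 656.88626064, -173.95825728,   84.        ]))]
net 0.85 [182. 322.] [ 402.3 -414.8]
net 0.79 [374. 263.] [668.2  94.9]
net 0.77 [392. 246.] [667.3 190.9]
net 0.67 [218. 263.] [ 309.5 -196.5]
net 0.49 [385. 229.] [605.  248.3]
```

Over red. Back home.

Emit:
send_rows([
  [-0.002, 0.033, 0, 0.056, 1],
  [-0.006, 0.065, 0, 0.111, 1],
  [-0.014, 0.097, 0, 0.167, 1],
  [-0.024, 0.128, 0, 0.222, 1],
  [-0.037, 0.158, 0, 0.278, 1],
  [-0.052, 0.187, 0, 0.333, 1],
  [-0.07, 0.214, 0, 0.389, 1],
  [-0.09, 0.24, 0, 0.444, 1],
])

```text
time_s: 44.85
tcp_pos: [441.2, 91.1, 110.2]
tool_rot: [-0.351, 3.118, -0.023]
ft_force: [1.5, -48.4, 2.3]
gripper_width: 0.219
grip_force: 44.8
```

Emit:
send_rows([
  [-0.002, 0.033, 0, 0.056, 1],
  [-0.006, 0.065, 0, 0.111, 1],
  [-0.014, 0.097, 0, 0.167, 1],
  [-0.024, 0.128, 0, 0.222, 1],
  [-0.037, 0.158, 0, 0.278, 1],
  [-0.052, 0.187, 0, 0.333, 1],
  [-0.07, 0.214, 0, 0.389, 1],
  [-0.09, 0.24, 0, 0.444, 1],
])

```text
time_s: 45.65
tcp_pos: [446.4, 147.2, 110.1]
tool_rot: [0.733, 3.052, -0.001]
ft_force: [-5.1, -4.9, 8.9]
gripper_width: 0.217
grip_force: 44.1
```

Emit:
send_rows([
  [-0.002, 0.033, 0, 0.056, 1],
  [-0.006, 0.065, 0, 0.111, 1],
  [-0.014, 0.097, 0, 0.167, 1],
  [-0.024, 0.128, 0, 0.222, 1],
  [-0.037, 0.158, 0, 0.278, 1],
  [-0.052, 0.187, 0, 0.333, 1],
  [-0.07, 0.214, 0, 0.389, 1],
  [-0.09, 0.24, 0, 0.444, 1],
  [-0.09, 0.24, 0, 0.444, 1],
  [-0.09, 0.24, 0, 0.444, 1],
])

```text
time_s: 46.65
tcp_pos: [482.5, 181.3, 109.9]
tool_rot: [1.728, 2.623, -0.004]
ft_force: [-14.1, -8.6, 15.8]
gripper_width: 0.217
grip_force: 45.0
```

Run:
```python
from fit import *
to(*lev(0),107,23.35)
```

```text
shares [ 0.01  -0.007  0.015] turn -0.001 | close ang 23.3 q6 1.27
```

Emit:
send_rows([
  [0, 0, 0, 0, 0],
  [0, 0, 0, 0, 0],
  [0, 0, 0, 0, 0],
  [0, 0, -0.2, 0, 0],
  [0, 0, -0.4, 0, 0],
  [0, 0, -0.6, 0, 0],
  [0, 0, -0.6, 0, 0],
])

```text
time_s: 47.35
tcp_pos: [485.6, 182.7, 233.5]
tool_rot: [1.723, 2.618, 0.009]
ft_force: [0.9, -0.1, -0.2]
gripper_width: 0.504
grip_force: 0.0
```

Emit:
send_rows([
  [-0.97, 0.062, 0, 0, 0],
  [-0.97, 0.062, 0, 0, 0],
  [-0.97, 0.062, 0, 0, 0],
  [-0.97, 0.062, 0, 0, 0],
  [-0.97, 0.062, 0, 0, 0],
])

```text
time_s: 47.85
tcp_pos: [572.7, 4.4, 226.0]
tool_rot: [1.734, 2.62, -0.001]
ft_force: [0.2, 1.2, -0.2]
gripper_width: 0.504
grip_force: 0.0
```

Emit:
send_rows([
  [-0.97, 0.062, 0, 0.58, 0],
  [-0.97, 0.062, 0, 0.58, 0],
  [-0.97, 0.062, 0, 0.58, 0],
  [-0.97, 0.062, 0, 0.58, 0],
  [-0.97, 0.062, 0, 0.58, 0],
  [-0.97, 0.062, 0, 0.58, 0],
  [-0.97, 0.062, 0, 0.58, 0],
  [-0.97, 0.062, 0, 0.58, 0],
])

```text
time_s: 48.65
tcp_pos: [659.2, -163.8, 227.1]
tool_rot: [-2.702, -1.602, -0.0]
ft_force: [-0.6, -0.4, -0.8]
gripper_width: 0.5
grip_force: 0.0
```

Run:
```python
from fit import *
print(ctrl.get_state()["tcp_pos"]);to(659,-164.5,71,151)
save("top","top4.png");carriers("top");print([(round(r["p"],2),world("top",r["position"],118)) for r in vision.pinpoint("lever_knob","top")])
```

```text
[ 659.17925803 -163.84411253  227.06918175]
shares [-0.003  0.001  0.78 ] turn 0.004 | close ang -28.7 q6 1.64
net 0.91 [411. 317.] [ 331.5 -204.4]
net 0.77 [250. 185.] [662.8 176.9]
net 0.64 [285. 181.] [671.3  90. ]
net 0.6 [499. 283.] [ 406.3 -416.3]
net 0.59 [220. 208.] [607.5 249. ]
[(0.82, array([477.5362754 , 185.29434518, 118.        ]))]
```

Emit:
send_rows([
  [0, 0, 0.2, 0, 0],
  [0, 0, 0.4, 0, 0],
  [0, 0, 0.6, 0, 0],
  [0, 0, 0.78, 0, 0],
  [0, 0, 0.78, 0, 0],
  [0, 0, 0.78, 0, 1],
  [0, 0, 0.78, 0, 1],
  [0, 0, 0.78, 0, 1],
  [0, 0, 0.78, 0, 1],
  [0, 0, 0.78, 0, 1],
])

```text
time_s: 49.8
tcp_pos: [660.5, -164.7, 74.6]
tool_rot: [2.703, 1.595, 0.003]
ft_force: [-3.8, 1.6, 7.6]
gripper_width: 0.126
grip_force: 41.5
```

Emit:
send_rows([
  [0, 0, 0, 0.08, 1],
  [0, 0, 0, 0.16, 1],
  [0, 0, 0, 0.24, 1],
  [0, 0, 0, 0.32, 1],
  [0, 0, 0, 0.4, 1],
  [0, 0, 0, 0.45, 1],
  [0, 0, 0, 0.49, 1],
  [0, 0, 0, 0.49, 1],
  [0, 0, 0, 0.49, 1],
])

```text
time_s: 50.7
tcp_pos: [661.4, -165.9, 74.6]
tool_rot: [3.103, 0.466, 0.007]
ft_force: [2.3, -4.4, 7.2]
gripper_width: 0.134
grip_force: 41.5
```

Emit:
send_rows([
  [0, 0, 0, 0, 0],
  [0, 0, 0, 0, 0],
  [0, 0, 0, 0, 0],
  [0, 0, -0.2, 0, 0],
  [0, 0, -0.4, 0, 0],
  [0, 0, -0.6, 0, 0],
  [0, 0, -0.8, 0, 0],
  [0, 0, -0.8, 0, 0],
])

```text
time_s: 51.5
tcp_pos: [661.1, -165.0, 238.3]
tool_rot: [3.102, 0.464, 0.012]
ft_force: [1.0, -0.0, 0.3]
gripper_width: 0.499
grip_force: 0.0
```

Emit:
send_rows([
  [0, -0.4, 0, 0, 0],
  [0, -0.4, 0, 0, 0],
  [0, -0.4, 0, 0, 0],
  [0, -0.4, 0, 0, 0],
])

```text
time_s: 51.9
tcp_pos: [635.6, -87.2, 231.0]
tool_rot: [-3.107, -0.466, 0.0]
ft_force: [0.1, 0.2, -0.2]
gripper_width: 0.499
grip_force: 0.0
```

Run:
```python
from fit import *
print(ctrl.get_state()["tcp_pos"],ctrl.get_state()["joints"][5]);p,d=save("wrist","w10.png");save("top","top5.png")
u=pix("wrist",(658,-164,60)).astype(int);print(u,pix("wrist",lev(0).tolist()+[118]))
x,y=max(u[0]-80,0),max(u[1]-75,0);c=p[y:y+150,x:x+160,::-1];print(x,y);cv2.imwrite("pics/c10.png",cv2.resize(c,None,fx=4,fy=4,interpolation=cv2.INTER_CUBIC))
```

```text
[635.64864077 -87.15764788 230.97825915] 2.5039741144622156
[418 216] [-84.25101894 325.20779291]
338 141
```

View pics/c10.png

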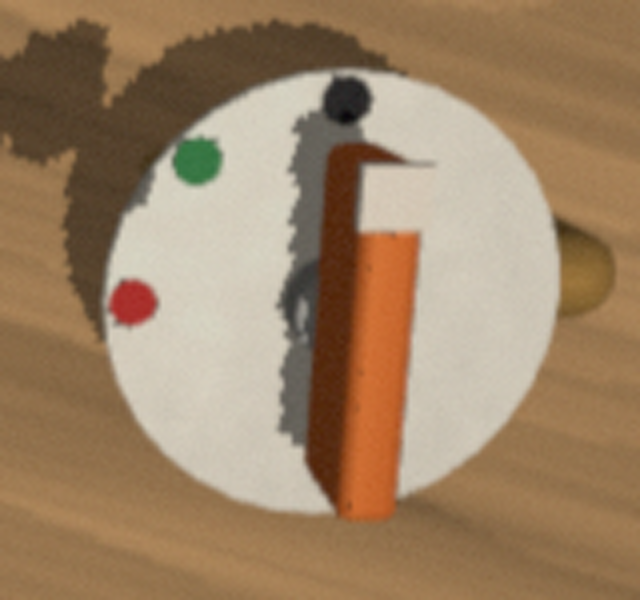

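View pics/top5.png

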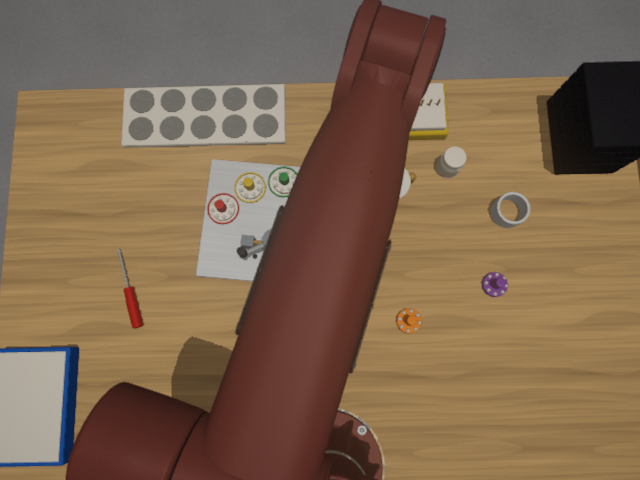

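Run:
```python
from fit import *
c=lambda x,y:(338+x/4,141+y/4)
A=lambda a,b:np.degrees(np.arctan2(*(b-a)[::-1]))
C,K,G=W2("wrist",np.array([c(333,292),c(347,100),c(198,160)]),54);print(A(C,K),A(C,G))
a,b,e,f=W2("wrist",np.array([c(340,515),c(362,165),c(395,515),c(434,165)]),94);print(A(a,b),A(e,f))
```

```text
17.316272222783386 64.00986523589644
18.11324214776267 16.137097263003668
```

Valve shut, lever home, and all three carriers seated; hand in.

```bash
python3 -c "
from cell import ctrl
print(ctrl.finish_job())"
```

```text
the job is handed in; nothing more can be done
None
```

I handed the job in at about 52 s. The green, yellow and red carriers (there was no blue one) are seated in their own bays and were each blown off in order with the air half open. The lever is back home and the air is shut. The pot, jar and screwdriver were never touched; the hand-in returned no verdict.

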